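# Refit the screens and lid of a slip strainer

## Robot

A 7-joint arm with a two-finger parallel gripper is mounted at the origin on the work surface. World frame = base frame: x ahead of the robot, y to its left, z up, the work surface at z = 0. Lengths are in m, angles in rad, forces in N, time in s.
With the tool pointing down it reaches from about 0.4 to 0.85 m from the base axis. Payload 10.4 kg.
Tool frame: the origin (TCP) lies between the finger pads; the fingertips stand tip_extent ahead of it and the grasp point (between the pads) lies 2 mm behind it (tip_extent is the distance from the TCP to the fingertips, in m); z points along the fingers, y is the direction in which the jaws open and shut (so a half turn about z gives the same grasp; the last joint's range is limited). The gripper opens to 87 mm and grips with 3 to 60 N. Pads are 19 mm wide; open, the fingers measure 117 mm over their backs; the gripper's body (75 mm by 190 mm) begins 51 mm behind the grasp point.
Start: joints at [1.194, 0.332, -0.065, 1.46, 0.022, 1.35, -0.088], TCP at [0.217, -0.586, 0.24] pointing down, gripper open.
Joint ranges: [-2.6, 2.6], [-0.5, 2.12], [-1.47, 1.34], [0.16, 2.42], [-1.27, 4.41], [0.06, 2.06], [-2.6, 2.6]. Speed limits (rad/s): [2.22, 2.22, 2.79, 2.79, 3.14, 3.14, 3.14].

## Interface

Orientations are given as a unit quaternion [x, y, z, w].
In Python, from bench import read_state, camera, camera_params, close_job, tip_extent gives the robot as it stands. The module is installed in compiled form; this text tells all that it offers.
- The arm moves only by the tool send_rows, never from a script. Its argument "steps" is a list of rows, each a list of 7 numbers: the turn, a rotation vector about the tool's x, y, z in degrees, then the shift along the tool's x, y, z in m, then the gripper's target within -1 to 1 (shut at 1, half-way at 0, fully open at -1). In form: [[ax, ay, az, x, y, z, jaw], ...]. A call has exactly 10 rows; each row shifts and turns the pose as measured when the row begins, along the tool's axes as they then stand; what a row does not reach is not made up. A row lasts 1/10 s, in which the tool goes at most 50 mm and 8.59 degrees, less where a joint would pass 70% of its speed; a pose out of reach is approached as far as the arm can. A call with a gripper value outside its range is refused whole. The fingers move at their own pace and stop on an object; "force" is the grip in N (left out, the last holds). Time passes only in rows, so rows that do not move let the fingers close, or fill a call up. It gives the time, the measured TCP pose, the force and the opening at its end, in the units of the state.
- read_state(): the state, without advancing time (a new reading comes with each control period).
- camera(name): name is "scene" or "top" or "wrist"; returns (picture, depth): 384x512x3 uint8, blue, green, red; 384x512 float32, m along the optical axis (not along the pixel's ray), 0 where there is no reading.
- camera_params(name): a dict with "camera_matrix" (3x3 intrinsics, pixels), "world_from_camera" (4x4, takes a point from camera to world coordinates). Camera axes: x right, y down, z forward; pixel columns grow to the right and rows downward; lengths in m; the calibration is good to about 2 mm. A picture is of the moment at which its call begins: read the wrist's pose just before it. camera_params takes no time and is no camera call; for the wrist camera it gives the pose at the moment of the call.
- close_job(): hands the job in, once; it reports no verdict.
The state is a dict: "time": time; "joint_positions": joint angles; "joint_vel": joint speeds; "joint_torque": joint torques, N m; "ee_pos": TCP position; "eef_rot": TCP orientation; "ft_force": force on the tool from outside, world axes, zero at the start; "torque": the same for the moment, N m; "width": finger opening in m.
Only numpy, scipy, OpenCV 4.12 (cv2) and the standard library are available. Lean on these libraries where they do the work, as an engineer would, in place of code of your own. Each camera call takes 0.05 s, during which the arm holds its last target.

## Task

Put the casting-slip strainer back together: drop the fine screen (blue rim) flat into its clear tube and then the coarse screen (orange rim) on top of it, letting each one go right at the tube's mouth and not from a height. Then set the white lid on the stack, press it straight down against the spring until both side catches have snapped over its edge, and let go. Leave the vase, the jar and the brush where they are.

Things in the scene. Friction and masses are not known exactly. Their poses are not given: they have to be found in the camera images.
- mouth (a point): Centre of the mouth of the fixed strainer, an upright clear tube with a steel collar (67 mm outside); rim 92 mm above the bench. Bore 54.4 mm, flaring to 60.4 mm over the top 6 mm as a lead-in. z is up along the tube; x points to the side of the low outlet barb; the two catches stand on the +y and -y sides, so fingers on the x sides of the mouth are clear of them.
- strainer: The whole strainer; origin at bench level under the tube's axis, axes as for the mouth. Base plate 115 mm (x) by 95 mm (y), 6 mm thick; the outlet, a pipe stub with a brass hose barb, reaches 65 mm out to +x, 27 mm above the bench; the inlet, a thinner one, reaches 57 mm out to -x just under the collar's rim (its top 1 to 3 mm below the rim).
- seat_top (a point): Centre of the top of the sprung seat inside the tube, a black perforated plate on a coil spring: 30 mm below the rim when free, so the first screen falls about 30 mm inside the tube. z is up.
- seat (a joint): How far the sprung seat has sunk, in m: 0 free, at most 0.016. The spring pushes up with about 1 N at first and 1.3 N more for every mm; the screens' own weight sinks it by 1 mm at most.
- catch_left (a joint): Catch on the +y side: upright sprung steel arm with a red thumb tab, up to 22 mm above the rim. In rad: 0 shut, grows as its top swings out; about 0.1 lets the lid's edge past. Nose tips of the two catches are 64 mm apart, so the screens pass between; nose undersides are 8.5 mm above the rim, their bevels face up and in: the lid's edge, pushed down, spreads them and they snap over it.
- catch_right (a joint): The same catch on the strainer's -y side, in rad: 0 shut, grows as its top swings outward.
- fine_mid (a point): Centre (half-way up) of the fine screen: a flat ring with a blue rim and dense light-grey mesh, outside diameter 52 mm, 10 mm thick, about 60 g. It lies flat on the board. z is its axis; either face may be up. It goes in first, at the bottom.
- coarse_mid (a point): Centre (half-way up) of the coarse screen: a flat ring with an orange rim and wide mesh over a dark middle, outside diameter 52 mm, 10 mm thick, about 60 g. It lies flat on the same board. z is its axis; either face may be up. It goes on top of the fine one.
- lid_grip (a point): Point on the axis of the lid's upright white grip rib, 44 mm above the lid's lowest face. The rib is 12 mm thick (lid's x), 46 mm long (lid's y) and reaches from 18 mm below to 14 mm above this point. The lid stands on the board on its foot, about 110 g, and may be turned any way about its axis when fitted.
- lid_flange (a point): Centre of the top of the lid's round flange, 18 mm below the grip point: 70 mm in diameter, 6 mm thick; under it the foot, 52 mm in diameter and 20 mm high, goes into the tube and bears on the screens. Set down lightly it rests on the catches' bevels, about 21 mm above the rim with the foot 5 mm in the tube; it meets the screens at 16 mm; caught, about 8 mm; pushed fully down, 6 mm. Pushing it past the catches takes about 10 to 15 N.
- board: Fixed plywood board, 140 mm (x) by 310 mm (y), 12 mm thick, on which the screens and the lid lie in a row along its y, about 100 mm apart; origin at the centre of its underside.
- vase_mid (a point): Middle of a small cream-yellow glazed vase, 100 mm in diameter and 105 mm high, standing on the bench: a bystander.
- jar_mid (a point): Middle of a green glass jar with a steel cap, 68 mm in diameter and 85 mm high, standing on the bench: a bystander.
- brush_mid (a point): Middle of a brush lying on the bench, about 200 mm long along its x: a bystander.
Things that resemble listed ones, but are neither listed nor needed, are in the scene too. What is shaped like the part that bears lid_grip but black is not meant. What is shaped like the part that bears fine_mid but yellow is not meant.

How it is judged:
On the way, in this order (a step that is already met when the one before it is completed fails the run):
1. the fine (blue) screen lies flat on the seat at the bottom of the tube (z of fine_mid in the frame of seat_top between 0.002 and 0.008 m and horizontal distance between fine_mid and mouth below 0.004 m and angle between the z axis of fine_mid and the z axis of mouth, either way round below 0.08 rad), for 0.2 s.
2. the coarse (orange) screen lies flat on the fine one in the tube (all of step 1 and z of coarse_mid in the frame of seat_top between 0.012 and 0.018 m and horizontal distance between coarse_mid and mouth below 0.004 m and angle between the z axis of coarse_mid and the z axis of mouth, either way round below 0.08 rad), for 0.2 s.
3. the lid is down on the stack with both catches shut over its edge (all of step 2 and z of lid_grip in the frame of mouth between 0.0225 and 0.0285 m and horizontal distance between lid_grip and mouth below 0.005 m and angle between lid_grip's own z axis and vertical below 0.07 rad and value of joint each of catch_left, catch_right below 0.03 rad and value of joint seat above 0.005 m), for 0.2 s.
At the end, for the whole second after the job is handed in: Fine screen flat on the seat, coarse flat on it (heights within 3 mm), both within 4 mm of the tube's axis and 0.08 rad of flat; lid centred within 5 mm, level within 0.07 rad, grip point 22.5 to 28.5 mm above the rim, both catches shut (under 0.03 rad), seat sunk over 5 mm (all of step 3); the robot touches nothing.
It fails at once if a screen is dropped from well above the strainer's mouth (falling free more than about 25 mm above the rim) ((z of fine_mid in the frame of mouth above 0.025 m and horizontal distance between fine_mid and mouth below 0.05 m and linear speed of fine above 0.4 m/s and contact force between the fingers and fine below 0.01 N) or (z of coarse_mid in the frame of mouth above 0.025 m and horizontal distance between coarse_mid and mouth below 0.05 m and linear speed of coarse above 0.4 m/s and contact force between the fingers and coarse below 0.01 N)).
It fails at once if the small vase is pushed more than 30 mm (distance of vase_mid from where it was at the start of the episode above 0.03 m).
It fails at once if the glass jar is pushed more than 30 mm (distance of jar_mid from where it was at the start of the episode above 0.03 m).
It fails at once if the brush is pushed more than 30 mm (distance of brush_mid from where it was at the start of the episode above 0.03 m).
It also fails if it takes over 66 s, if anything falls off the work surface, if the arm or the gripper's body presses on something with over 40 N, if the wrist force passes 120 N, or if a joint passes its speed limit or range.

## Working session

There is one attempt and no reset: what is moved stays moved. The work goes in short steps, Python scripts to look and compute and a tool call to move; the robot and the scene stay as the last step left them, time stands still between calls to the robot, and variables do not carry over. Pictures are saved under pics/ and viewed, and the job is handed in when it is done.

Besides the shell and the picture viewer there is one more tool, called after "Request:" as name(argument=value, ...) on one line, values as JSON. send_rows: Moves the arm, as the interface text tells. Its arguments: {"type":"object","properties":{"steps":{"type":"array"},"force":{"type":"number"}},"required":["steps"]}

```bash
mkdir -p pics
cat > h.py <<'E'
import numpy as np, cv2
from bench import *
def snap(n,f):
    p=camera_params(n); im,d=camera(n); cv2.imwrite('pics/'+f+'.png',im); np.savez('pics/'+f+'.npz',im=im,d=d,K=p['camera_matrix'],T=p['world_from_camera']); return im,d,p
def load(f): return np.load('pics/'+f+'.npz')
def world(f,u,v,z=None):
    L=load(f);K=L['K'];T=L['T'];r=np.array([(u-K[0,2])/K[0,0],(v-K[1,2])/K[1,1],1])
    if z is None: s=L['d'][int(round(v)),int(round(u))]
    else: s=(z-T[2,3])/(T[:3,:3]@r)[2]
    return T[:3,:3]@(r*s)+T[:3,3]
def crop(f,x0,y0,x1,y1,s,o):
    im=load(f)['im'][y0:y1,x0:x1]; cv2.imwrite('pics/'+o+'.png',cv2.resize(im,None,fx=s,fy=s,interpolation=cv2.INTER_CUBIC))
E
python3 -c "
from h import *
print(read_state(),tip_extent)
for n in ['scene','top']: snap(n,n+'0'); print(camera_params(n))
"
```

```text
{'time': 0.0, 'joint_positions': array([ 1.1943881 ,  0.33286066, -0.06468699,  1.46096729,  0.02161658,
        1.34990626, -0.0884911 ]), 'joint_vel': array([-0.00195504, -0.00161845,  0.00066573,  0.00067403,  0.00084924,
        0.00066596,  0.00014123]), 'joint_torque': array([ 3.83277338e-04, -6.23250175e+01,  2.46974034e-02, -3.89904106e+01,
       -6.12538448e-02,  3.97756544e-02,  1.81090377e-04]), 'ee_pos': array([ 0.21639703, -0.5859406 ,  0.2387485 ]), 'eef_rot': array([ 9.84391058e-01,  1.75993529e-01, -1.70819614e-04, -7.02335503e-04]), 'ft_force': array([0.2599584 , 0.10212046, 0.53402856]), 'torque': array([ 0.0157083 , -0.00138468,  0.02204695]), 'width': 0.08715324674742968} 0.017
{'camera_matrix': array([[364.68749225,   0.        , 265.04389697],
       [  0.        , 364.68749225, 193.4501483 ],
       [  0.        ,   0.        ,   1.        ]]), 'world_from_camera': array([[ 0.47839945,  0.702162  , -0.52735424,  1.09851728],
       [ 0.87812816, -0.38593502,  0.28274565, -0.30524753],
       [-0.00499122, -0.59834997, -0.80121932,  0.83253589],
       [ 0.        ,  0.        ,  0.        ,  1.        ]])}
{'camera_matrix': array([[479.27156227,   0.        , 254.98179271],
       [  0.        , 479.27156227, 194.04947489],
       [  0.        ,   0.        ,   1.        ]]), 'world_from_camera': array([[ 0.00661247, -0.98210167,  0.18823547,  0.35509381],
       [-0.99990532, -0.00422216,  0.01309665, -0.06797364],
       [-0.01206748, -0.18830425, -0.9820366 ,  1.23312407],
       [ 0.        ,  0.        ,  0.        ,  1.        ]])}
```

View pics/top0.png

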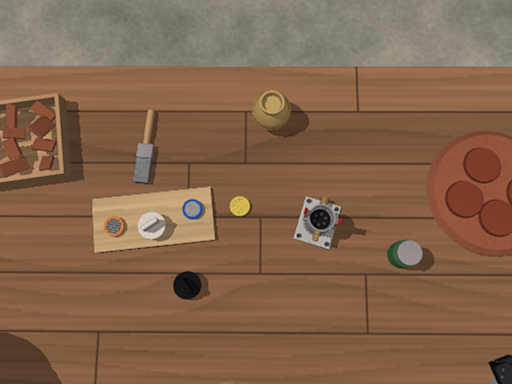

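View pics/scene0.png

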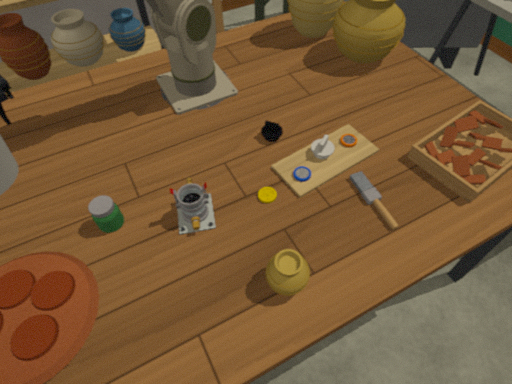

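Top view: the blue-rim screen is at (193,209), the orange one at (114,227) and the white lid at (152,226). The decoys are yellow at (240,206) and black at (187,286). The strainer is at (319,219), the vase at (272,108), the jar at (406,253) and the brush at (146,147). The blue, orange and white parts lie on the board and match the description, so I'll confirm them in enlarged crops.

```bash
python3 -c "
from h import *
crop('top0',85,180,265,300,4.4,'c1'); crop('top0',285,180,375,260,7,'c2')
for u,v,z in [(193,209,.022),(114,227,.022),(152,226,.06),(319,219,.092),(241,206,.01)]: print(u,v,world('top0',u,v,z),world('top0',u,v))
"
```

```text
193 209 [0.54755783 0.10672697 0.022     ] [0.54780218 0.10694877 0.02046232]
114 227 [0.50018153 0.30697735 0.022     ] [0.50037788 0.30748478 0.02036094]
152 226 [0.49859271 0.20126192 0.06      ] [0.49951687 0.20299584 0.05244489]
319 219 [ 0.51359689 -0.20659738  0.092     ] [ 0.51765546 -0.21014693  0.06278081]
241 206 [ 0.55790304 -0.01569268  0.01      ] [ 0.55920386 -0.01535735  0.00215488]
```

View pics/c1.png

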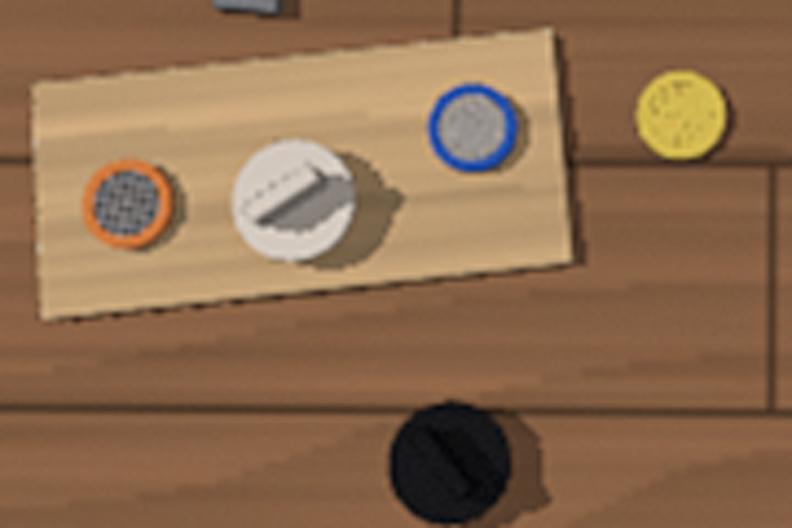

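View pics/c2.png

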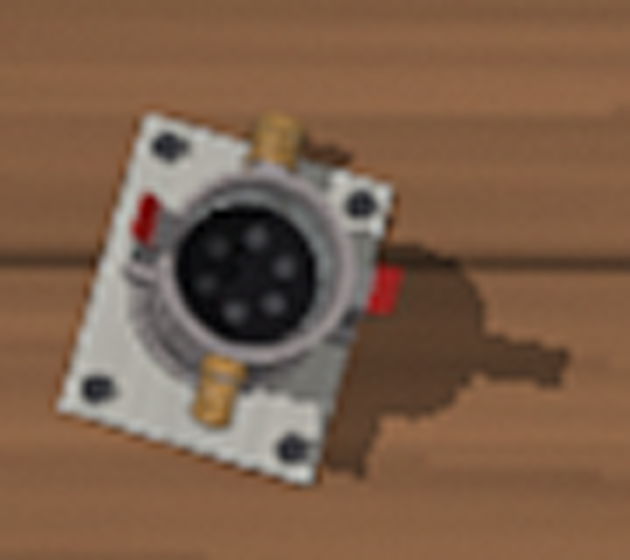

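The crops confirm it: blue rim with dense light-grey mesh, orange rim with wide mesh, and a white lid with a rib. The yellow ring and the black lid are off the board. Next I'll write a planning helper and work out the poses.

```bash
cat >> h.py <<'E'
from scipy.spatial.transform import Rotation as R
def plan(x,y,z,phi,n=10,st=None):
    s=st or read_state(); p=np.array(s['ee_pos']); q=R.from_quat(s['eef_rot'])
    a=np.radians(phi)/2; g=R.from_quat([np.cos(a),np.sin(a),0,0]); G=np.array([x,y,z])
    rv=np.degrees((q.inv()*g).as_rotvec()); 
    print('now',p.round(4),'phi',round(np.degrees(2*np.arctan2(q.as_quat()[1],q.as_quat()[0])),2),'turn(tool)',rv.round(2),'shift(tool)',q.inv().apply(G-p).round(4))
    step=(G-p)/n
    for i in range(n):
        print([*(rv/n).round(1),*q.inv().apply(step).round(4)]); q=q*R.from_rotvec(rv/n,degrees=True)
E
python3 -c "
from h import *
s=read_state(); q=R.from_quat(s['eef_rot']); T=camera_params('wrist')['world_from_camera']
print('cam in tool',q.inv().apply(T[:3,3]-s['ee_pos']).round(3),'axes',(q.inv().as_matrix()@T[:3,:3]).round(2)); print(camera_params('wrist')['camera_matrix'])
# plate bolt corners (crop/7+offset)
pts=[(168,146),(362,205),(97,388),(292,449)]
P=[world('top0',285+u/7,180+v/7,.006)[:2] for u,v in pts]
for p in P: print(p)
c=np.mean(P,0); dx=(P[0]-P[2]+P[1]-P[3]); print('centre',c,'angle x',np.degrees(np.arctan2(dx[1],dx[0])))
dy=(P[0]-P[1]+P[2]-P[3]); print(np.degrees(np.arctan2(dy[1],dy[0])))
# collar rim ellipse centre
print(world('top0',285+256/7,180+265/7,.092))
for n,(u,v),z in [('fine',(472,128),.022),('coarse',(128,204),.022),('flange',(293,200),.038)]: print(n,world('top0',85+u/4.4,180+v/4.4,z))
"
```

```text
cam in tool [ 0.079  0.    -0.145] axes [[-0.   -0.96 -0.29]
 [ 1.   -0.   -0.  ]
 [-0.   -0.29  0.96]]
[[311.85908091   0.         258.53238478]
 [  0.         311.85908091 191.51053239]
 [  0.           0.           1.        ]]
[ 0.5729122  -0.19199831]
[ 0.55109751 -0.26325171]
[ 0.48285117 -0.16473545]
[ 0.46096027 -0.23549961]
centre [ 0.51695529 -0.21387127] angle x -16.977556449961746
72.89436748298677
[ 0.51639004 -0.21280407  0.092     ]
fine [0.54731337 0.10858595 0.022     ]
coarse [0.50181268 0.30684617 0.022     ]
flange [0.502657   0.20740738 0.038     ]
```

```bash
python3 -c "
from h import *
plan(.5167,-.2135,.26,73,12)
"
```

```text
now [ 0.2164 -0.586   0.2388] phi 20.27 turn(tool) [-7.000e-02 -3.000e-02 -5.273e+01] shift(tool) [ 0.4107 -0.2454 -0.0209]
[np.float64(-0.0), np.float64(-0.0), np.float64(-4.4), np.float64(0.0342), np.float64(-0.0204), np.float64(-0.0017)]
[np.float64(-0.0), np.float64(-0.0), np.float64(-4.4), np.float64(0.0357), np.float64(-0.0178), np.float64(-0.0017)]
[np.float64(-0.0), np.float64(-0.0), np.float64(-4.4), np.float64(0.037), np.float64(-0.015), np.float64(-0.0017)]
[np.float64(-0.0), np.float64(-0.0), np.float64(-4.4), np.float64(0.038), np.float64(-0.0121), np.float64(-0.0018)]
[np.float64(-0.0), np.float64(-0.0), np.float64(-4.4), np.float64(0.0388), np.float64(-0.0092), np.float64(-0.0018)]
[np.float64(-0.0), np.float64(-0.0), np.float64(-4.4), np.float64(0.0394), np.float64(-0.0062), np.float64(-0.0018)]
[np.float64(-0.0), np.float64(-0.0), np.float64(-4.4), np.float64(0.0397), np.float64(-0.0031), np.float64(-0.0018)]
[np.float64(-0.0), np.float64(-0.0), np.float64(-4.4), np.float64(0.0399), np.float64(-0.0001), np.float64(-0.0018)]
[np.float64(-0.0), np.float64(-0.0), np.float64(-4.4), np.float64(0.0398), np.float64(0.003), np.float64(-0.0018)]
[np.float64(-0.0), np.float64(-0.0), np.float64(-4.4), np.float64(0.0394), np.float64(0.006), np.float64(-0.0018)]
[np.float64(-0.0), np.float64(-0.0), np.float64(-4.4), np.float64(0.0388), np.float64(0.009), np.float64(-0.0018)]
[np.float64(-0.0), np.float64(-0.0), np.float64(-4.4), np.float64(0.038), np.float64(0.012), np.float64(-0.0018)]
```

Request:
send_rows(steps=[[0,0,-4.4,0.034,-0.02,-0.002,-1],[0,0,-4.4,0.036,-0.018,-0.002,-1],[0,0,-4.4,0.037,-0.015,-0.002,-1],[0,0,-4.4,0.038,-0.012,-0.002,-1],[0,0,-4.4,0.039,-0.009,-0.002,-1],[0,0,-4.4,0.039,-0.006,-0.002,-1],[0,0,-4.4,0.04,-0.003,-0.002,-1],[0,0,-4.4,0.04,0,-0.002,-1],[0,0,-4.4,0.04,0.003,-0.002,-1],[0,0,-4.4,0.039,0.006,-0.002,-1]], force=20)

```text
time: 1.1
ee_pos: [0.4664, -0.2658, 0.2546]
eef_rot: [0.842, 0.539, -0.002, -0.004]
ft_force: [0.4, -0.2, 0.7]
width: 0.0873
```

```bash
python3 -c "
from h import *
plan(.5167,-.2135,.26,73,4)
"
```

```text
now [ 0.4664 -0.2658  0.2546] phi 65.27 turn(tool) [-0.51 -0.07 -7.73] shift(tool) [ 0.0685  0.0237 -0.0055]
[np.float64(-0.1), np.float64(-0.0), np.float64(-1.9), np.float64(0.0171), np.float64(0.0059), np.float64(-0.0014)]
[np.float64(-0.1), np.float64(-0.0), np.float64(-1.9), np.float64(0.0169), np.float64(0.0065), np.float64(-0.0014)]
[np.float64(-0.1), np.float64(-0.0), np.float64(-1.9), np.float64(0.0167), np.float64(0.0071), np.float64(-0.0014)]
[np.float64(-0.1), np.float64(-0.0), np.float64(-1.9), np.float64(0.0164), np.float64(0.0076), np.float64(-0.0014)]
```

Request:
send_rows(steps=[[-0.1,0,-1.9,0.017,0.006,-0.001,-1],[-0.1,0,-1.9,0.017,0.007,-0.001,-1],[-0.1,0,-1.9,0.017,0.007,-0.001,-1],[-0.1,0,-1.9,0.016,0.008,-0.001,-1],[0,0,0,0,0,0,-1],[0,0,0,0,0,0,-1],[0,0,0,0,0,0,-1],[0,0,0,0,0,0,-1],[0,0,0,0,0,0,-1],[0,0,0,0,0,0,-1]])

```text
time: 2.1
ee_pos: [0.5206, -0.2102, 0.2576]
eef_rot: [0.802, 0.598, -0.0, -0.002]
ft_force: [-0.0, -0.2, 0.7]
width: 0.0871
```

```bash
python3 -c "
from h import *
snap('wrist','w1'); crop('w1',130,80,400,280,2.9,'w1c')
print(read_state()['ee_pos'],read_state()['eef_rot'])
"
```

```text
[ 0.52054342 -0.21020295  0.2575856 ] [ 8.01727575e-01  5.97686475e-01 -5.11780883e-04 -1.87393163e-03]
```

View pics/w1c.png

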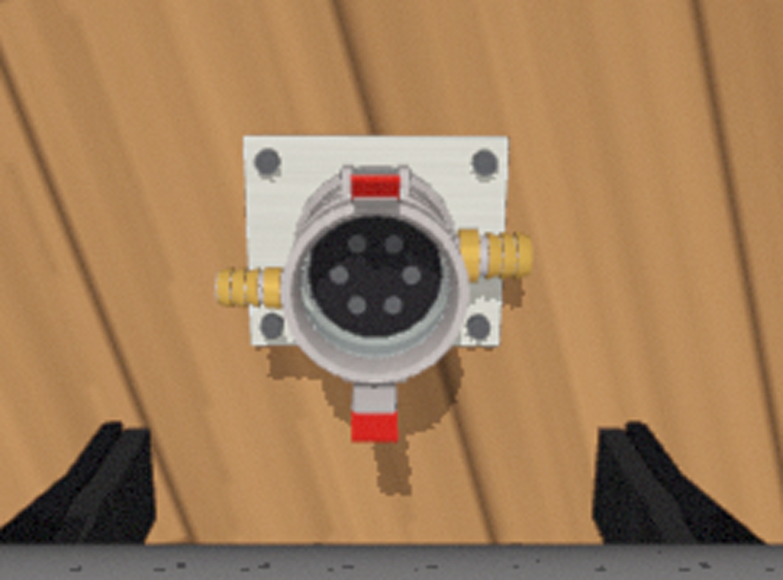

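Wrist view (crop): the mouth is at about (375,285), the catches' red tabs are at (375,187) and (375,427), and the barbs are left and right along the jaw axis. The yaw is right. Next I'll fit the rim with the depth data.

```bash
cat >> h.py <<'E'
def cloud(f):
    L=load(f);K=L['K'];T=L['T'];d=L['d'];v,u=np.indices(d.shape)
    P=np.stack([(u-K[0,2])/K[0,0]*d,(v-K[1,2])/K[1,1]*d,d],-1)@T[:3,:3].T+T[:3,3]
    P[d==0]=np.nan; return P,L['im']
def circ(p):
    from scipy.optimize import least_squares
    r=least_squares(lambda a:np.hypot(p[:,0]-a[0],p[:,1]-a[1])-a[2],[*p[:,:2].mean(0),.03],loss='soft_l1',f_scale=.001); return r.x
E
python3 -c "
from h import *
P,im=cloud('w1')
m=(np.hypot(P[...,0]-.5167,P[...,1]+.2135)<.037)
print(np.histogram(P[m][:,2],bins=np.arange(.05,.13,.004)))
z=P[...,2]; p=P[m&(z>.086)&(z<.097)]; print(len(p),np.median(p[:,2]),circ(p))
E=lambda u,v,z:world('w1',130+u/2.9,80+v/2.9,z)
print(E(282,285,.09),E(470,285,.09),E(376,383,.092))
# plate corners
C=[E(244,137,.006),E(508,137,.006),E(252,346,.006),E(499,346,.006)]; print(np.mean(C,0)); d=C[1]-C[0]+C[3]-C[2]; print(np.degrees(np.arctan2(d[1],d[0])))
"
```

```text
(array([   5,   32, 1351,  346,  118,   67,   70,  113,  150,  452,  690,
          0,    8,   80,   58,   17,    0,    0,    0]), array([0.05 , 0.054, 0.058, 0.062, 0.066, 0.07 , 0.074, 0.078, 0.082,
       0.086, 0.09 , 0.094, 0.098, 0.102, 0.106, 0.11 , 0.114, 0.118,
       0.122, 0.126]))
1142 0.09054704871949737 [ 0.51837636 -0.21258813  0.03067375]
[ 0.48803751 -0.20126053  0.09      ] [ 0.55216305 -0.22039567  0.09      ] [ 0.50970343 -0.24573492  0.092     ]
[ 0.51909964 -0.21376482  0.006     ]
-16.62397213059517
```

```bash
python3 -c "
from h import *
plan(.547,.1085,.14,73,10)
"
```

```text
now [ 0.5205 -0.2102  0.2576] phi 73.41 turn(tool) [-0.21 -0.08  0.41] shift(tool) [ 0.3128 -0.0652  0.1183]
[np.float64(-0.0), np.float64(-0.0), np.float64(0.0), np.float64(0.0313), np.float64(-0.0065), np.float64(0.0118)]
[np.float64(-0.0), np.float64(-0.0), np.float64(0.0), np.float64(0.0313), np.float64(-0.0065), np.float64(0.0118)]
[np.float64(-0.0), np.float64(-0.0), np.float64(0.0), np.float64(0.0313), np.float64(-0.0066), np.float64(0.0118)]
[np.float64(-0.0), np.float64(-0.0), np.float64(0.0), np.float64(0.0313), np.float64(-0.0066), np.float64(0.0118)]
[np.float64(-0.0), np.float64(-0.0), np.float64(0.0), np.float64(0.0313), np.float64(-0.0066), np.float64(0.0118)]
[np.float64(-0.0), np.float64(-0.0), np.float64(0.0), np.float64(0.0313), np.float64(-0.0067), np.float64(0.0118)]
[np.float64(-0.0), np.float64(-0.0), np.float64(0.0), np.float64(0.0313), np.float64(-0.0067), np.float64(0.0118)]
[np.float64(-0.0), np.float64(-0.0), np.float64(0.0), np.float64(0.0313), np.float64(-0.0067), np.float64(0.0118)]
[np.float64(-0.0), np.float64(-0.0), np.float64(0.0), np.float64(0.0313), np.float64(-0.0067), np.float64(0.0118)]
[np.float64(-0.0), np.float64(-0.0), np.float64(0.0), np.float64(0.0313), np.float64(-0.0068), np.float64(0.0118)]
```

Request:
send_rows(steps=[[0,0,0,0.035,-0.007,0.002,-1],[0,0,0,0.04,-0.008,0.006,-1],[0,0,0,0.04,-0.008,0.016,-1],[0,0,0,0.04,-0.008,0.018,-1],[0,0,0,0.04,-0.008,0.018,-1],[0,0,0,0.04,-0.008,0.018,-1],[0,0,0,0.04,-0.009,0.018,-1],[0,0,0,0.03,-0.006,0.018,-1],[0,0,0,0.008,-0.003,0.004,-1],[0,0,0,0,0,0,-1]])

```text
time: 3.15
ee_pos: [0.5497, 0.1155, 0.137]
eef_rot: [0.804, 0.594, 0.001, 0.0]
ft_force: [0.3, -0.7, 0.2]
width: 0.0874
```

```bash
python3 -c "
from h import *
snap('wrist','w2')
P,im=cloud('w2'); hsv=cv2.cvtColor(im,cv2.COLOR_BGR2HSV)
m=(hsv[...,0]>105)&(hsv[...,0]<128)&(hsv[...,1]>140)
v,u=np.where(m); print(u.mean(),v.mean(),m.sum())
c=cv2.findContours(m.astype('uint8'),0,1)[0]; c=max(c,key=cv2.contourArea); e=cv2.fitEllipse(c); print(e); print(world('w2',*e[0],.021))
p=P[m]; p=p[p[:,2]>.0195]; print(len(p),np.median(p[:,2]),circ(p))
plan(.547,.1085,.03,73,4)
"
```

```text
252.6823076923077 216.67846153846153 1300
((261.67767333984375, 197.62338256835938), (55.939762115478516, 56.63546371459961), 90.29974365234375)
[0.55023421 0.10997581 0.021     ]
1253 0.021527012324378203 [0.54964546 0.10943774 0.02345021]
now [0.5499 0.1147 0.1373] phi 72.84 turn(tool) [ 0.1  -0.02 -0.16] shift(tool) [-0.0068 -0.0011  0.1073]
[np.float64(0.0), np.float64(-0.0), np.float64(-0.0), np.float64(-0.0017), np.float64(-0.0003), np.float64(0.0268)]
[np.float64(0.0), np.float64(-0.0), np.float64(-0.0), np.float64(-0.0017), np.float64(-0.0003), np.float64(0.0268)]
[np.float64(0.0), np.float64(-0.0), np.float64(-0.0), np.float64(-0.0017), np.float64(-0.0003), np.float64(0.0268)]
[np.float64(0.0), np.float64(-0.0), np.float64(-0.0), np.float64(-0.0017), np.float64(-0.0003), np.float64(0.0268)]
```

View pics/w2.png

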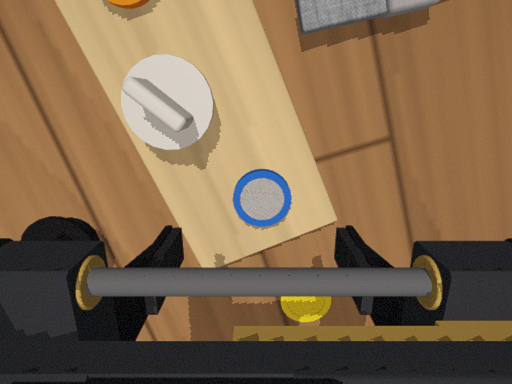

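The picture shows the blue screen at (262,198), the lid at (167,102), and the yellow ring near the bottom at (305,305). The screen is at (0.550, 0.110). I'll descend until the tips are about halfway down its edge.

Request:
send_rows(steps=[[0,0,0,-0.003,0.001,0.02,-1],[0,0,0,-0.002,0.0005,0.025,-1],[0,0,0,0,0,0.025,-1],[0,0,0,0,0,0.018,-1],[0,0,0,0,0,0.01,-1],[0,0,0,0,0,0.004,-1],[0,0,0,0,0,0,-1],[0,0,0,0,0,0,-1],[0,0,0,0,0,0,-1],[0,0,0,0,0,0,-1]])

```text
time: 4.2
ee_pos: [0.5584, 0.0947, 0.0411]
eef_rot: [0.81, 0.586, 0.005, 0.007]
ft_force: [-0.7, 0.2, 0.9]
width: 0.0869
```

```bash
python3 -c "
from h import *
plan(.55,.1097,.034,73,1)
"
```

```text
now [0.5584 0.0947 0.0411] phi 71.81 turn(tool) [ 0.98  0.05 -1.19] shift(tool) [ 0.0116 -0.0127  0.0069]
[np.float64(1.0), np.float64(0.1), np.float64(-1.2), np.float64(0.0116), np.float64(-0.0127), np.float64(0.0069)]
```

The fast descent drifted sideways, with the tips still above the screen. I'll correct before going lower.

Request:
send_rows(steps=[[0.3,0,-0.4,0.004,-0.004,0,-1],[0.3,0,-0.4,0.004,-0.004,0,-1],[0.3,0,-0.4,0.003,-0.004,0,-1],[0,0,0,0,0,0,-1],[0,0,0,0,0,0,-1],[0,0,0,0,0,0,-1],[0,0,0,0,0,0,-1],[0,0,0,0,0,0,-1],[0,0,0,0,0,0,-1],[0,0,0,0,0,0,-1]])

```text
time: 5.2
ee_pos: [0.5499, 0.1108, 0.0418]
eef_rot: [0.803, 0.596, 0.0, 0.001]
ft_force: [0.6, -0.5, 0.0]
width: 0.0868
```

```bash
python3 -c "
from h import *
plan(.55,.1097,.034,73,1)
"
```

```text
now [0.5499 0.1108 0.0418] phi 73.18 turn(tool) [0.06 0.03 0.18] shift(tool) [-0.001   0.0004  0.0078]
[np.float64(0.1), np.float64(0.0), np.float64(0.2), np.float64(-0.001), np.float64(0.0004), np.float64(0.0078)]
```

Request:
send_rows(steps=[[0,0,0,-0.001,0,0.004,-1],[0,0,0,0,0,0.004,-1],[0,0,0,0,0,0,-1],[0,0,0,0,0,0,1],[0,0,0,0,0,0,1],[0,0,0,0,0,0,1],[0,0,0,0,0,0,1],[0,0,0,0,0,0,1],[0,0,0,0,0,0,1],[0,0,0,0,0,0,1]], force=20)

```text
time: 6.2
ee_pos: [0.5495, 0.1096, 0.0329]
eef_rot: [0.803, 0.596, 0.0, 0.0]
ft_force: [-0.5, 0.7, -1.0]
width: 0.0511
```

```bash
python3 -c "
from h import *
plan(.55,.1097,.034,73,1)
"
```

```text
now [0.5495 0.1096 0.0329] phi 73.17 turn(tool) [0.05 0.03 0.17] shift(tool) [ 0.0002  0.0004 -0.0011]
[np.float64(0.0), np.float64(0.0), np.float64(0.2), np.float64(0.0002), np.float64(0.0004), np.float64(-0.0011)]
```

Request:
send_rows(steps=[[0,0,0,0,0,-0.02,1],[0,0,0,0,0,-0.03,1],[0,0,0,0,0,-0.03,1],[0,0,0,-0.01,0.002,-0.03,1],[0,0,0,-0.025,0.005,-0.02,1],[0,0,0,-0.03,0.006,-0.01,1],[0,0,0,-0.03,0.006,0,1],[0,0,0,-0.03,0.006,0,1],[0,0,0,-0.03,0.006,0,1],[0,0,0,-0.03,0.006,0,1]])

```text
time: 7.2
ee_pos: [0.5302, -0.0787, 0.1786]
eef_rot: [0.8, 0.6, 0.0, -0.0]
ft_force: [0.1, -0.5, -1.0]
width: 0.0511
```

```bash
python3 -c "
from h import *
plan(.5182,-.213,.17,73,5)
"
```

```text
now [ 0.5302 -0.0787  0.1786] phi 73.79 turn(tool) [-0.02 -0.02  0.79] shift(tool) [-0.1323  0.026   0.0086]
[np.float64(-0.0), np.float64(-0.0), np.float64(0.2), np.float64(-0.0265), np.float64(0.0052), np.float64(0.0017)]
[np.float64(-0.0), np.float64(-0.0), np.float64(0.2), np.float64(-0.0264), np.float64(0.0053), np.float64(0.0017)]
[np.float64(-0.0), np.float64(-0.0), np.float64(0.2), np.float64(-0.0264), np.float64(0.0053), np.float64(0.0017)]
[np.float64(-0.0), np.float64(-0.0), np.float64(0.2), np.float64(-0.0264), np.float64(0.0054), np.float64(0.0017)]
[np.float64(-0.0), np.float64(-0.0), np.float64(0.2), np.float64(-0.0264), np.float64(0.0055), np.float64(0.0017)]
```

Request:
send_rows(steps=[[0,0,0.2,-0.03,0.006,0,1],[0,0,0.2,-0.03,0.006,0,1],[0,0,0.2,-0.025,0.005,0,1],[0,0,0.2,-0.018,0.004,0.002,1],[0,0,0,-0.01,0.002,0.002,1],[0,0,0,-0.005,0.001,0.002,1],[0,0,0,0,0,0,1],[0,0,0,0,0,0,1],[0,0,0,0,0,0,1],[0,0,0,0,0,0,1]])

```text
time: 8.2
ee_pos: [0.5175, -0.2047, 0.1719]
eef_rot: [0.805, 0.594, -0.0, -0.0]
ft_force: [0.1, 0.7, -0.6]
width: 0.0511
```

```bash
python3 -c "
from h import *
snap('wrist','w3')
plan(.5182,-.213,.17,73,1)
"
```

```text
now [ 0.5176 -0.2046  0.1719] phi 72.88 turn(tool) [-0.07  0.01 -0.12] shift(tool) [-0.0078  0.0031  0.0019]
[np.float64(-0.1), np.float64(0.0), np.float64(-0.1), np.float64(-0.0078), np.float64(0.0031), np.float64(0.0019)]
```

View pics/w3.png

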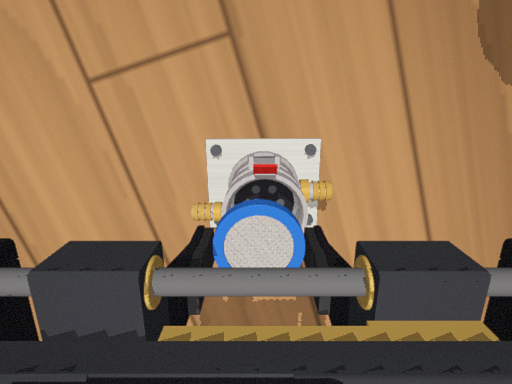

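The picture shows the blue screen held level at (259,246), with the mouth behind it at about (264,205). Next I'll measure the screen's offset from the TCP.

```bash
python3 -c "
from h import *
P,im=cloud('w3'); hsv=cv2.cvtColor(im,cv2.COLOR_BGR2HSV)
m=(hsv[...,0]>105)&(hsv[...,0]<128)&(hsv[...,1]>120)
p=P[m]; print(np.nanpercentile(p[:,2],[5,25,50,75,95])); 
zt=np.nanmedian(p[:,2]); q=p[np.abs(p[:,2]-zt)<.004]; c=circ(q); print(c)
A=np.c_[q[:,:2],np.ones(len(q))]; print('plane',np.linalg.lstsq(A,q[:,2],rcond=None)[0])
cc=max(cv2.findContours(m.astype('uint8'),0,1)[0],key=cv2.contourArea); e=cv2.fitEllipse(cv2.convexHull(cc)); print(e,world('w3',*e[0],zt))
s=read_state(); print('TCP',s['ee_pos'])
m=(np.hypot(P[...,0]-.518,P[...,1]+.213)<.037); z=P[...,2]; r=P[m&(z>.0875)&(z<.095)]; print(len(r),circ(r))
"
```

```text
[0.15386246 0.15955422 0.16018804 0.16071005 0.22627566]
[ 0.51667645 -0.20432032  0.02282346]
plane [-0.00816374 -0.01596033  0.16119413]
((258.4230041503906, 244.44090270996094), (91.87528228759766, 93.16897583007812), 101.45665740966797) [ 0.51708149 -0.20306436  0.16018804]
TCP [ 0.51755749 -0.20463203  0.17188365]
864 [ 0.5176836  -0.21367316  0.03187362]
```

Request:
send_rows(steps=[[0,0,0,-0.004,0.001,0.002,1],[0,0,0,-0.004,0.002,0.006,1],[0,0,0,-0.001,0,0.01,1],[0,0,0,0,0,0.01,1],[0,0,0,0,0,0.006,1],[0,0,0,0,0,0.004,1],[0,0,0,0,0,0,1],[0,0,0,0,0,0,1],[0,0,0,0,0,0,1],[0,0,0,0,0,0,1]])

```text
time: 9.25
ee_pos: [0.5176, -0.2142, 0.1299]
eef_rot: [0.804, 0.594, -0.001, -0.001]
ft_force: [-0.2, -0.7, -0.0]
width: 0.0512
```

```bash
python3 -c "
from h import *
plan(.5187,-.214,.1105,73,1)
"
```

```text
now [ 0.5176 -0.2142  0.1299] phi 72.93 turn(tool) [-0.13 -0.01 -0.07] shift(tool) [0.0005 0.001  0.0194]
[np.float64(-0.1), np.float64(-0.0), np.float64(-0.1), np.float64(0.0005), np.float64(0.001), np.float64(0.0194)]
```

Request:
send_rows(steps=[[0,0,0,0,0.001,0.004,1],[0,0,0,0,0,0.005,1],[0,0,0,0,0,0.004,1],[0,0,0,0,0,0.003,1],[0,0,0,0,0,0.002,1],[0,0,0,0,0,0,1],[0,0,0,0,0,0,1],[0,0,0,0,0,0,1],[0,0,0,0,0,0,1],[0,0,0,0,0,0,1]])

```text
time: 10.25
ee_pos: [0.519, -0.2146, 0.1109]
eef_rot: [0.804, 0.594, -0.0, -0.0]
ft_force: [-0.5, -0.2, -0.9]
width: 0.0511
```

```bash
python3 -c "
from h import *
plan(.5187,-.214,.1105,73,1)
snap('wrist','w4')
snap('scene','s4');crop('s4',140,150,260,250,6,'s4c')
"
```

```text
now [ 0.519  -0.2146  0.1109] phi 72.93 turn(tool) [-0.07  0.   -0.07] shift(tool) [ 0.0005 -0.0004  0.0004]
[np.float64(-0.1), np.float64(0.0), np.float64(-0.1), np.float64(0.0005), np.float64(-0.0004), np.float64(0.0004)]
```

View pics/w4.png

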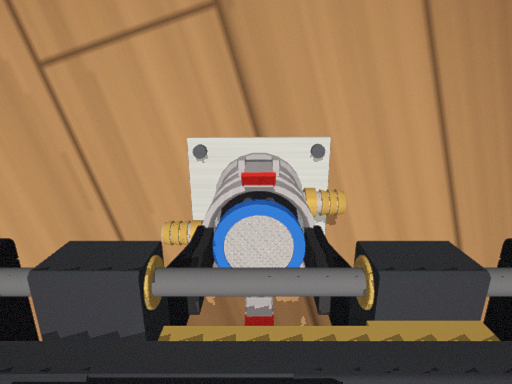

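View pics/s4c.png

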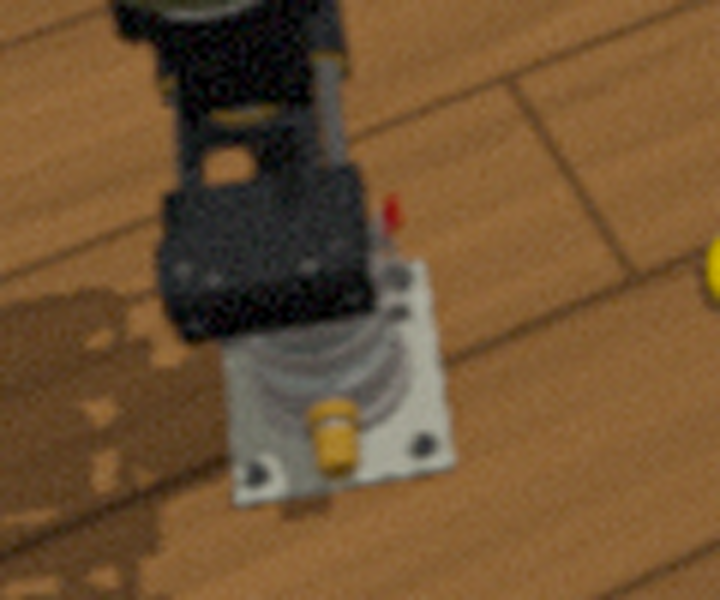

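```bash
python3 -c "
from h import *
P,im=cloud('w4'); hsv=cv2.cvtColor(im,cv2.COLOR_BGR2HSV); z=P[...,2]
m=(hsv[...,0]>105)&(hsv[...,0]<128)&(hsv[...,1]>120)&(z<.105)&(z>.093)
cc=max(cv2.findContours(m.astype('uint8'),0,1)[0],key=cv2.contourArea); e=cv2.fitEllipse(cv2.convexHull(cc)); print(e,world('w4',*e[0],.0985),circ(P[m]),np.median(z[m]))
r=P[(np.hypot(P[...,0]-.518,P[...,1]+.213)<.038)&(z>.0885)&(z<.0935)&~m&(hsv[...,1]<60)]; print(len(r),circ(r))
crop('w4',190,150,330,290,5,'w4c')
"
```

```text
((258.3113098144531, 244.3809356689453), (88.08697509765625, 93.87805938720703), 94.68531799316406) [ 0.51837465 -0.21318363  0.0985    ] [ 0.51819699 -0.2139516   0.02285885] 0.0991310250754909
1011 [ 0.51855391 -0.21293784  0.03132843]
```

View pics/w4c.png

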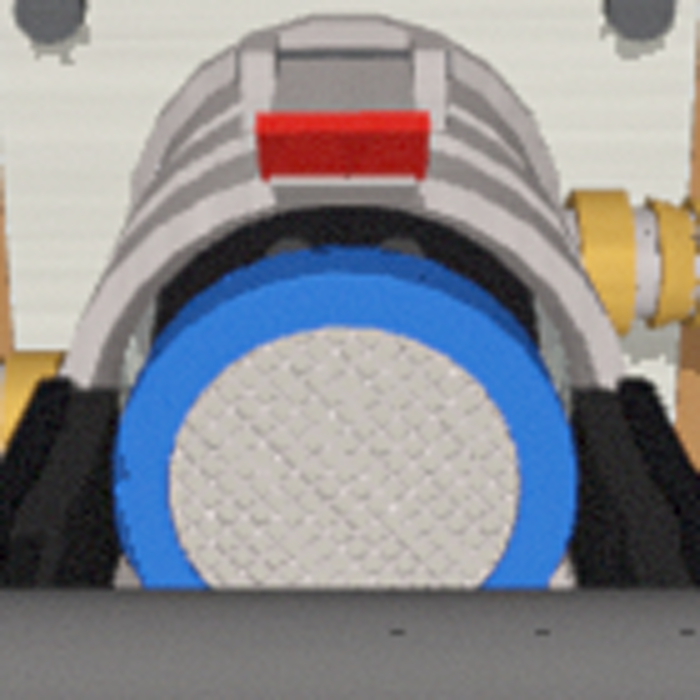

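The screen is centred in the mouth to about 1 mm, with its underside already inside the lead-in. Releasing it.

Request:
send_rows(steps=[[0,0,0,0,0,0,-1],[0,0,0,0,0,0,-1],[0,0,0,0,0,0,-1],[0,0,0,0,0,0,-1],[0,0,0,0,0,0,-1],[0,0,0,0,0,-0.01,-1],[0,0,0,0,0,-0.02,-1],[0,0,0,0,0,-0.03,-1],[0,0,0,0,0,-0.03,-1],[0,0,0,0,0,-0.01,-1]])

```text
time: 11.35
ee_pos: [0.5184, -0.2141, 0.2156]
eef_rot: [0.804, 0.595, -0.001, -0.002]
ft_force: [0.6, -0.1, 1.0]
width: 0.0874
```

```bash
python3 -c "
from h import *
snap('wrist','w5');crop('w5',170,120,350,280,4,'w5c')
P,im=cloud('w5'); hsv=cv2.cvtColor(im,cv2.COLOR_BGR2HSV); z=P[...,2]
m=(np.hypot(P[...,0]-.518,P[...,1]+.213)<.024); q=P[m]; print(np.percentile(q[:,2],[5,50,95])); q=q[abs(q[:,2]-np.median(q[:,2]))<.003]
print(np.linalg.lstsq(np.c_[q[:,:2],np.ones(len(q))],q[:,2],rcond=None)[0])
plan(.502,.3068,.2,73,14)
"
```

```text
[0.06954716 0.07207817 0.30952309]
[-0.00256343  0.00220098  0.07250483]
now [ 0.5186 -0.2142  0.2161] phi 72.97 turn(tool) [-0.14 -0.03 -0.03] shift(tool) [ 0.4932 -0.1685  0.0167]
[np.float64(-0.0), np.float64(-0.0), np.float64(-0.0), np.float64(0.0352), np.float64(-0.012), np.float64(0.0012)]
[np.float64(-0.0), np.float64(-0.0), np.float64(-0.0), np.float64(0.0352), np.float64(-0.012), np.float64(0.0012)]
[np.float64(-0.0), np.float64(-0.0), np.float64(-0.0), np.float64(0.0352), np.float64(-0.012), np.float64(0.0012)]
[np.float64(-0.0), np.float64(-0.0), np.float64(-0.0), np.float64(0.0352), np.float64(-0.012), np.float64(0.0012)]
[np.float64(-0.0), np.float64(-0.0), np.float64(-0.0), np.float64(0.0352), np.float64(-0.012), np.float64(0.0012)]
[np.float64(-0.0), np.float64(-0.0), np.float64(-0.0), np.float64(0.0352), np.float64(-0.012), np.float64(0.0012)]
[np.float64(-0.0), np.float64(-0.0), np.float64(-0.0), np.float64(0.0352), np.float64(-0.012), np.float64(0.0012)]
[np.float64(-0.0), np.float64(-0.0), np.float64(-0.0), np.float64(0.0352), np.float64(-0.012), np.float64(0.0012)]
[np.float64(-0.0), np.float64(-0.0), np.float64(-0.0), np.float64(0.0352), np.float64(-0.012), np.float64(0.0012)]
[np.float64(-0.0), np.float64(-0.0), np.float64(-0.0), np.float64(0.0352), np.float64(-0.012), np.float64(0.0012)]
[np.float64(-0.0), np.float64(-0.0), np.float64(-0.0), np.float64(0.0352), np.float64(-0.012), np.float64(0.0012)]
[np.float64(-0.0), np.float64(-0.0), np.float64(-0.0), np.float64(0.0352), np.float64(-0.012), np.float64(0.0012)]
[np.float64(-0.0), np.float64(-0.0), np.float64(-0.0), np.float64(0.0352), np.float64(-0.012), np.float64(0.0012)]
[np.float64(-0.0), np.float64(-0.0), np.float64(-0.0), np.float64(0.0352), np.float64(-0.012), np.float64(0.0012)]
```

View pics/w5c.png

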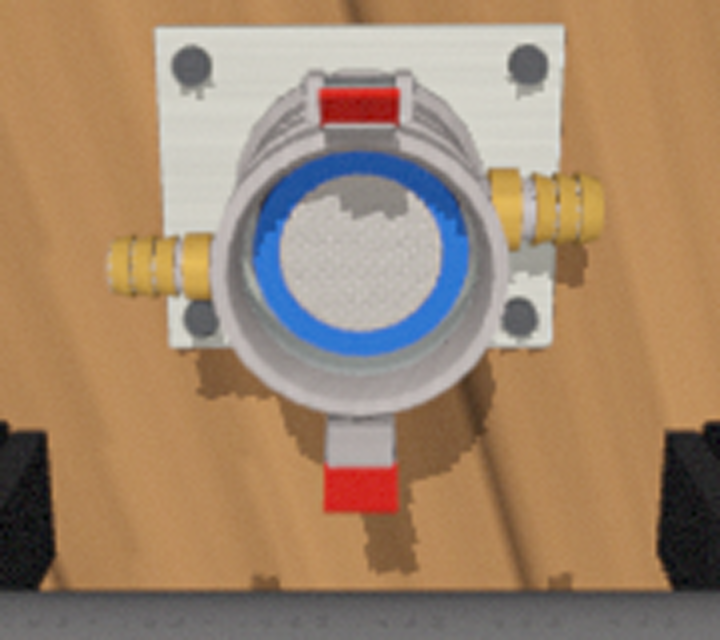

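The picture shows the blue screen flat in the tube at (360,253), with its top at z≈0.072 as expected. Now the coarse screen.

Request:
send_rows(steps=[[0,0,0,0.03,-0.01,0,-1],[0,0,0,0.042,-0.014,0,-1],[0,0,0,0.042,-0.014,0,-1],[0,0,0,0.042,-0.014,0,-1],[0,0,0,0.042,-0.014,0,-1],[0,0,0,0.042,-0.014,0,-1],[0,0,0,0.042,-0.014,0,-1],[0,0,0,0.042,-0.014,0,-1],[0,0,0,0.042,-0.014,0,-1],[0,0,0,0.042,-0.014,0,-1]])

```text
time: 12.4
ee_pos: [0.507, 0.2221, 0.2095]
eef_rot: [0.809, 0.588, -0.004, -0.001]
ft_force: [1.4, -0.5, 0.2]
width: 0.087
```

```bash
python3 -c "
from h import *
plan(.502,.3068,.15,73,4)
"
```

```text
now [0.507  0.2221 0.2095] phi 72.07 turn(tool) [-0.34  0.28 -0.93] shift(tool) [ 0.0793 -0.0305  0.0593]
[np.float64(-0.1), np.float64(0.1), np.float64(-0.2), np.float64(0.0198), np.float64(-0.0076), np.float64(0.0148)]
[np.float64(-0.1), np.float64(0.1), np.float64(-0.2), np.float64(0.0198), np.float64(-0.0076), np.float64(0.0148)]
[np.float64(-0.1), np.float64(0.1), np.float64(-0.2), np.float64(0.0198), np.float64(-0.0075), np.float64(0.0148)]
[np.float64(-0.1), np.float64(0.1), np.float64(-0.2), np.float64(0.0199), np.float64(-0.0075), np.float64(0.0149)]
```

Request:
send_rows(steps=[[-0.1,0.1,-0.2,0.022,-0.008,0.008,-1],[-0.1,0.1,-0.2,0.02,-0.008,0.012,-1],[-0.1,0.1,-0.2,0.015,-0.006,0.014,-1],[0,0,-0.2,0.008,-0.003,0.014,-1],[0,0,0,0.003,-0.001,0.01,-1],[0,0,0,0,0,0.004,-1],[0,0,0,0,0,0,-1],[0,0,0,0,0,0,-1],[0,0,0,0,0,0,-1],[0,0,0,0,0,0,-1]])

```text
time: 13.4
ee_pos: [0.4994, 0.3015, 0.1414]
eef_rot: [0.803, 0.597, -0.001, -0.002]
ft_force: [0.6, 1.3, 0.9]
width: 0.0869
```

```bash
python3 -c "
from h import *
snap('wrist','w6')
P,im=cloud('w6'); hsv=cv2.cvtColor(im,cv2.COLOR_BGR2HSV); z=P[...,2]
m=(hsv[...,0]>5)&(hsv[...,0]<16)&(hsv[...,1]>180)&(hsv[...,2]>120)&(z>.018)&(z<.026)
cc=max(cv2.findContours(m.astype('uint8'),0,1)[0],key=cv2.contourArea); e=cv2.fitEllipse(cc); print(e,world('w6',*e[0],.022)); print(m.sum(),circ(P[m]),np.median(z[m]))
c=circ(P[m]);plan(c[0],c[1],.034,73,1)
"
```

```text
Traceback (most recent call last):
cv2.error: OpenCV(4.12.0) /io/opencv/modules/imgproc/src/shapedescr.cpp:361: error: (-201:Incorrect size of input array) There should be at least 5 points to fit the ellipse in function 'fitEllipseNoDirect'
```

View pics/w6.png

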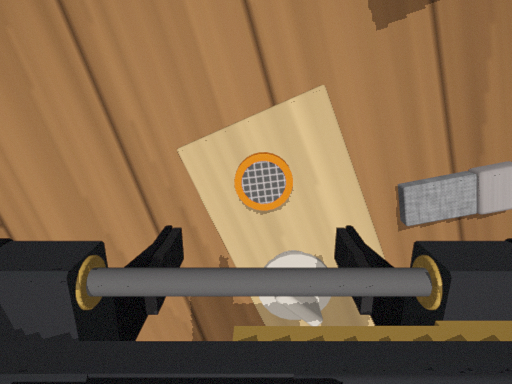

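The orange screen is at (264,182), with the lid under the rod at (297,285). My colour threshold was too tight, so I'll loosen it.

```bash
python3 -c "
from h import *
P,im=cloud('w6'); hsv=cv2.cvtColor(im,cv2.COLOR_BGR2HSV); z=P[...,2]
print(hsv[157,264],P[157,264],P[182,237])
m=(hsv[...,0]>5)&(hsv[...,0]<20)&(hsv[...,1]>190)&(z>.017)&(z<.028)
m[:140]=0;m[225:]=0;m[:,:225]=0;m[:,305:]=0
cc=max(cv2.findContours(m.astype('uint8'),0,1)[0],key=cv2.contourArea); e=cv2.fitEllipse(cc); print(e,world('w6',*e[0],.022)); print(m.sum(),circ(P[m]),np.median(z[m]))
c=circ(P[m]);plan(c[0],c[1],.034,73,1)
"
```

```text
[ 17 226 221] [0.51127787 0.32925951 0.02078458] [0.48220432 0.31480162 0.02085906]
((263.2887878417969, 181.1226348876953), (56.336578369140625, 56.99613571166992), 94.22249603271484) [0.50466167 0.30919675 0.022     ]
1055 [0.50432211 0.30816245 0.02294264] 0.021281055985723274
now [0.4995 0.3015 0.1414] phi 73.26 turn(tool) [-0.27 -0.    0.26] shift(tool) [0.0077 0.0032 0.1074]
[np.float64(-0.3), np.float64(-0.0), np.float64(0.3), np.float64(0.0077), np.float64(0.0032), np.float64(0.1074)]
```

Request:
send_rows(steps=[[0,0,0.2,0.004,0.002,0.008,-1],[0,0,0,0.004,0.001,0.012,-1],[0,0,0,0,0,0.014,-1],[0,0,0,0,0,0.014,-1],[0,0,0,0,0,0.014,-1],[0,0,0,0,0,0.01,-1],[0,0,0,0,0,0.005,-1],[0,0,0,0,0,0.002,-1],[0,0,0,0,0,0,-1],[0,0,0,0,0,0,-1]])

```text
time: 14.45
ee_pos: [0.5042, 0.3086, 0.0542]
eef_rot: [0.804, 0.595, -0.002, -0.002]
ft_force: [-0.7, 0.4, 0.1]
width: 0.0869
```

```bash
python3 -c "
from h import *
plan(.5044,.3085,.034,73,1)
"
```

```text
now [0.5042 0.3086 0.0542] phi 73.04 turn(tool) [-0.34  0.06  0.04] shift(tool) [-0.      0.0004  0.0202]
[np.float64(-0.3), np.float64(0.1), np.float64(0.0), np.float64(-0.0), np.float64(0.0004), np.float64(0.0202)]
```

Request:
send_rows(steps=[[-0.2,0,0,0,0,0.006,-1],[0,0,0,0,0,0.006,-1],[0,0,0,0,0,0.004,-1],[0,0,0,0,0,0.002,-1],[0,0,0,0,0,0.001,-1],[0,0,0,0,0,0,1],[0,0,0,0,0,0,1],[0,0,0,0,0,0,1],[0,0,0,0,0,0,1],[0,0,0,0,0,0,1]], force=20)

```text
time: 15.45
ee_pos: [0.5051, 0.3091, 0.0351]
eef_rot: [0.804, 0.595, 0.0, -0.0]
ft_force: [-0.5, 0.4, -0.2]
width: 0.055
```

Request:
send_rows(steps=[[0,0,0,0,0,0,1],[0,0,0,0,0,0,1],[0,0,0,0,0,-0.02,1],[0,0,0,0,0,-0.03,1],[0,0,0,0,0,-0.03,1],[0,0,0,0,0,-0.03,1],[0,0,0,0,0,-0.03,1],[0,0,0,0,0,-0.02,1],[0,0,0,-0.02,0.007,-0.005,1],[0,0,0,-0.03,0.01,0,1]])

```text
time: 16.45
ee_pos: [0.5042, 0.2593, 0.206]
eef_rot: [0.801, 0.598, -0.0, -0.002]
ft_force: [0.3, 0.3, -0.4]
width: 0.051
```

```bash
python3 -c "
from h import *
plan(.5187,-.214,.18,73,1)
"
```

```text
now [0.5042 0.2593 0.206 ] phi 73.48 turn(tool) [-0.19 -0.08  0.48] shift(tool) [-0.4497  0.1486  0.025 ]
[np.float64(-0.2), np.float64(-0.1), np.float64(0.5), np.float64(-0.4497), np.float64(0.1486), np.float64(0.025)]
```

Request:
send_rows(steps=[[0,0,0,-0.035,0.012,0,1],[0,0,0,-0.04,0.013,0,1],[0,0,0,-0.04,0.013,0,1],[0,0,0,-0.04,0.013,0,1],[0,0,0,-0.04,0.013,0,1],[0,0,0,-0.04,0.013,0,1],[0,0,0,-0.04,0.013,0,1],[0,0,0,-0.035,0.012,0,1],[0,0,0,-0.03,0.01,0,1],[0,0,0,-0.02,0.007,0,1]])

```text
time: 17.45
ee_pos: [0.5142, -0.1352, 0.2065]
eef_rot: [0.801, 0.599, 0.0, -0.0]
ft_force: [1.0, -0.4, -0.4]
width: 0.0508
```

```bash
python3 -c "
from h import *
plan(.5187,-.214,.165,73,1)
"
```

```text
now [ 0.5142 -0.1352  0.2065] phi 73.56 turn(tool) [ 0.03 -0.04  0.56] shift(tool) [-0.0743  0.0266  0.0415]
[np.float64(0.0), np.float64(-0.0), np.float64(0.6), np.float64(-0.0743), np.float64(0.0266), np.float64(0.0415)]
```

Request:
send_rows(steps=[[0,0,0.2,-0.018,0.006,0.002,1],[0,0,0.2,-0.016,0.006,0.004,1],[0,0,0.2,-0.014,0.005,0.006,1],[0,0,0,-0.01,0.004,0.008,1],[0,0,0,-0.006,0.002,0.008,1],[0,0,0,-0.002,0.001,0.006,1],[0,0,0,0,0,0.002,1],[0,0,0,0,0,0,1],[0,0,0,0,0,0,1],[0,0,0,0,0,0,1]])

```text
time: 18.45
ee_pos: [0.518, -0.209, 0.1666]
eef_rot: [0.804, 0.594, 0.0, -0.001]
ft_force: [0.4, 0.3, -0.7]
width: 0.0509
```

```bash
cat >> h.py <<'E'
def held(f,h0,h1,smin,dz):
    P,im=cloud(f); hsv=cv2.cvtColor(im,cv2.COLOR_BGR2HSV); z=P[...,2]; t=read_state()['ee_pos']
    m=(hsv[...,0]>=h0)&(hsv[...,0]<=h1)&(hsv[...,1]>smin)&(abs(z-(t[2]-dz))<.006)
    q=P[m]; print('n',m.sum(),'circ',circ(q).round(4),'z',np.median(q[:,2]),'TCP',t.round(4),'plane',np.linalg.lstsq(np.c_[q[:,:2],np.ones(len(q))],q[:,2],rcond=None)[0].round(3))
E
python3 -c "
from h import *
snap('wrist','w7')
held('w7',5,20,190,.012)
plan(.5187,-.214,.13,73,1)
"
```

```text
n 1937 circ [ 0.517  -0.2092  0.0228] z 0.15271372501008684 TCP [ 0.518  -0.209   0.1666] plane [-0.006 -0.017  0.152]
now [ 0.518  -0.209   0.1666] phi 72.95 turn(tool) [-0.06 -0.09 -0.05] shift(tool) [-0.0046  0.0021  0.0366]
[np.float64(-0.1), np.float64(-0.1), np.float64(-0.0), np.float64(-0.0046), np.float64(0.0021), np.float64(0.0366)]
```

View pics/w7.png

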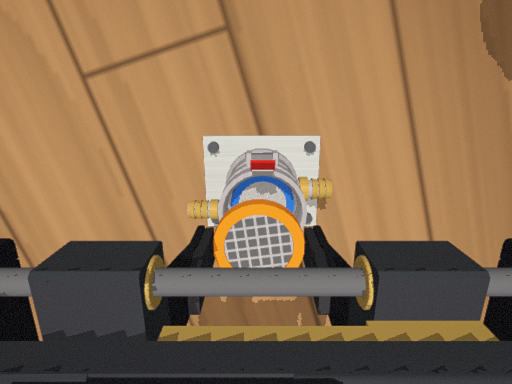

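The orange screen is held level at (259,246), with the mouth at (262,200). Lowering it.

Request:
send_rows(steps=[[0,0,0,-0.002,0.001,0.004,1],[0,0,0,-0.002,0.001,0.008,1],[0,0,0,0,0,0.008,1],[0,0,0,0,0,0.006,1],[0,0,0,0,0,0.004,1],[0,0,0,0,0,0.002,1],[0,0,0,0,0,0,1],[0,0,0,0,0,0,1],[0,0,0,0,0,0,1],[0,0,0,0,0,0,1]])

```text
time: 19.5
ee_pos: [0.519, -0.2135, 0.132]
eef_rot: [0.804, 0.595, 0.0, -0.001]
ft_force: [-0.5, 0.6, -0.3]
width: 0.051
```

```bash
python3 -c "
from h import *
plan(.5187,-.214,.111,73,1)
"
```

```text
now [ 0.519  -0.2135  0.132 ] phi 72.97 turn(tool) [-0.03 -0.09 -0.03] shift(tool) [-0.0006 -0.0001  0.021 ]
[np.float64(-0.0), np.float64(-0.1), np.float64(-0.0), np.float64(-0.0006), np.float64(-0.0001), np.float64(0.021)]
```

Request:
send_rows(steps=[[0,0,0,-0.001,0,0.004,1],[0,0,0,0,0,0.006,1],[0,0,0,0,0,0.005,1],[0,0,0,0,0,0.003,1],[0,0,0,0,0,0.002,1],[0,0,0,0,0,0,1],[0,0,0,0,0,0,1],[0,0,0,0,0,0,1],[0,0,0,0,0,0,1],[0,0,0,0,0,0,1]])

```text
time: 20.5
ee_pos: [0.5191, -0.2142, 0.1107]
eef_rot: [0.804, 0.595, 0.001, -0.0]
ft_force: [-1.0, 1.3, 0.0]
width: 0.0505
```

```bash
python3 -c "
from h import *
plan(.5187,-.214,.111,73,1)
snap('wrist','w8'); held('w8',5,20,190,.014); crop('w8',190,150,330,290,4,'w8c')
"
```

```text
now [ 0.5191 -0.2142  0.1107] phi 72.99 turn(tool) [ 0.01 -0.11 -0.01] shift(tool) [ 0.0001 -0.0004 -0.0003]
[np.float64(0.0), np.float64(-0.1), np.float64(-0.0), np.float64(0.0001), np.float64(-0.0004), np.float64(-0.0003)]
n 2021 circ [ 0.5181 -0.2141  0.0228] z 0.09681254365348849 TCP [ 0.5191 -0.2142  0.1107] plane [-0.01  -0.031  0.095]
```

View pics/w8c.png

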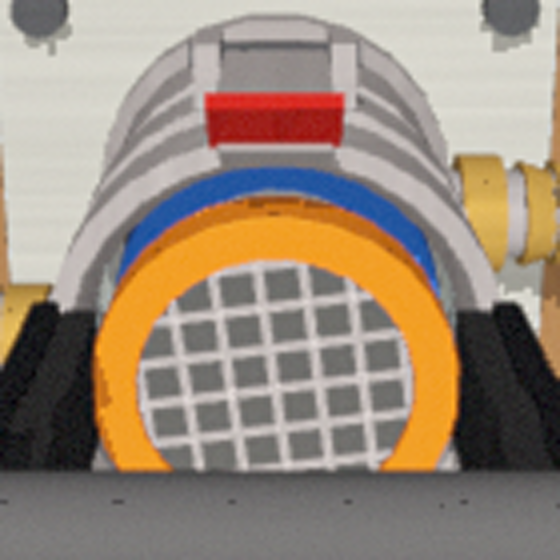

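The orange screen is centred and seated in the lead-in. Releasing it.

Request:
send_rows(steps=[[0,0,0,0,0,0,-1],[0,0,0,0,0,0,-1],[0,0,0,0,0,0,-1],[0,0,0,0,0,0,-1],[0,0,0,0,0,0,-1],[0,0,0,0,0,-0.01,-1],[0,0,0,0,0,-0.02,-1],[0,0,0,0,0,-0.03,-1],[0,0,0,0,0,-0.03,-1],[0,0,0,0,0,-0.01,-1]])

```text
time: 21.55
ee_pos: [0.5181, -0.2142, 0.2153]
eef_rot: [0.804, 0.595, 0.0, -0.002]
ft_force: [0.5, -1.5, -0.5]
width: 0.0869
```

```bash
python3 -c "
from h import *
snap('wrist','w9');crop('w9',170,120,350,280,4,'w9c')
P,im=cloud('w9'); z=P[...,2]
m=(np.hypot(P[...,0]-.518,P[...,1]+.213)<.024); q=P[m]; print(np.percentile(q[:,2],[5,25,50,75,95])); q=q[abs(q[:,2]-np.median(q[:,2]))<.003]
print(np.linalg.lstsq(np.c_[q[:,:2],np.ones(len(q))],q[:,2],rcond=None)[0])
P,im=cloud('w2'); hsv=cv2.cvtColor(im,cv2.COLOR_BGR2HSV); z=P[...,2]
a=P[(z>.064)&(z<.08)]; a=a[np.hypot(a[:,0]-.503,a[:,1]-.2074)<.05]; print(len(a))
(c,(w,h),ang)=cv2.minAreaRect((a[:,:2]*1000).astype('float32')); print(c,w,h,ang, np.median(a[:,2])); b=cv2.boxPoints((c,(w,h),ang)); print(b)
f=P[(z>.033)&(z<.042)]; f=f[np.hypot(f[:,0]-.503,f[:,1]-.2074)<.045]; print(cv2.minEnclosingCircle((f[:,:2]*1000).astype('float32')))
plan(.503,.208,.2,123,10)
"
```

```text
[0.0793905  0.08052579 0.29451292 0.30351943 0.30945087]
[0.13495904 0.44059212 0.30931002]
1329
(504.94012451171875, 207.36907958984375) 12.507797241210938 45.71889877319336 34.074363708496094 0.06890659195502996
[[486.9525  222.79996]
 [512.5674  184.93048]
 [522.92773 191.9382 ]
 [497.31287 229.80768]]
((504.76007080078125, 207.5675506591797), 35.09642028808594)
now [ 0.5183 -0.2143  0.2157] phi 73.0 turn(tool) [-3.0e-02 -1.4e-01 -5.0e+01] shift(tool) [ 0.3994 -0.1381  0.0167]
[np.float64(-0.0), np.float64(-0.0), np.float64(-5.0), np.float64(0.0399), np.float64(-0.0138), np.float64(0.0017)]
[np.float64(-0.0), np.float64(-0.0), np.float64(-5.0), np.float64(0.041), np.float64(-0.0103), np.float64(0.0017)]
[np.float64(-0.0), np.float64(-0.0), np.float64(-5.0), np.float64(0.0417), np.float64(-0.0067), np.float64(0.0016)]
[np.float64(-0.0), np.float64(-0.0), np.float64(-5.0), np.float64(0.0422), np.float64(-0.003), np.float64(0.0016)]
[np.float64(-0.0), np.float64(-0.0), np.float64(-5.0), np.float64(0.0423), np.float64(0.0007), np.float64(0.0016)]
[np.float64(-0.0), np.float64(-0.0), np.float64(-5.0), np.float64(0.042), np.float64(0.0044), np.float64(0.0016)]
[np.float64(-0.0), np.float64(-0.0), np.float64(-5.0), np.float64(0.0415), np.float64(0.008), np.float64(0.0016)]
[np.float64(-0.0), np.float64(-0.0), np.float64(-5.0), np.float64(0.0406), np.float64(0.0116), np.float64(0.0016)]
[np.float64(-0.0), np.float64(-0.0), np.float64(-5.0), np.float64(0.0395), np.float64(0.0151), np.float64(0.0016)]
[np.float64(-0.0), np.float64(-0.0), np.float64(-5.0), np.float64(0.038), np.float64(0.0185), np.float64(0.0016)]
```

View pics/w9c.png

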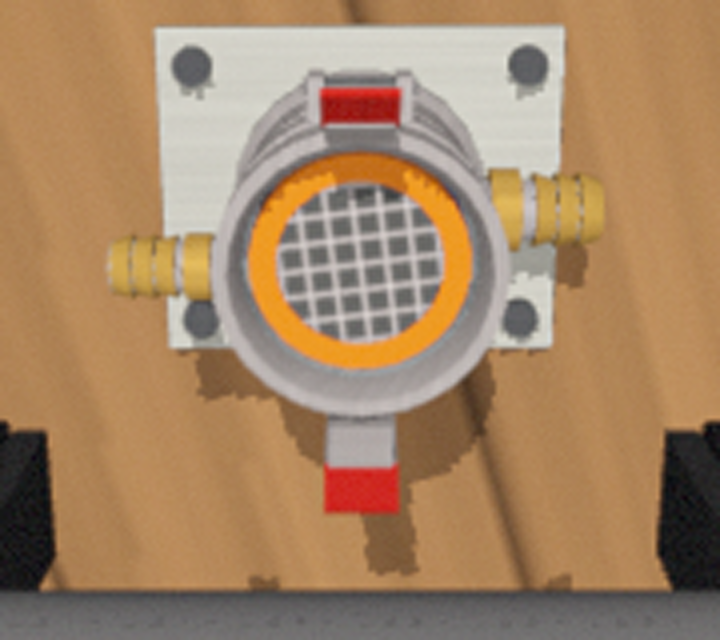

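The picture shows the orange screen concentric in the tube at (360,260), with its rim at z≈0.0805, so it sits flat on the fine one. The lid, measured earlier in w2, is at (0.505, 0.2074). Its rib normal is at 34°, so φ=124°.

Request:
send_rows(steps=[[0,0,-5.1,0.036,-0.012,0,-1],[0,0,-5.1,0.04,-0.01,0,-1],[0,0,-5.1,0.041,-0.007,0,-1],[0,0,-5.1,0.042,-0.003,0,-1],[0,0,-5.1,0.042,0.001,0,-1],[0,0,-5.1,0.042,0.004,0,-1],[0,0,-5.1,0.04,0.008,0,-1],[0,0,-5.1,0.036,0.01,0,-1],[0,0,-5.1,0.03,0.011,0,-1],[0,0,-5.1,0.02,0.01,0,-1]])

```text
time: 22.6
ee_pos: [0.4937, 0.1734, 0.21]
eef_rot: [0.458, 0.889, -0.001, -0.003]
ft_force: [-1.0, -0.2, -0.2]
width: 0.087
```

```bash
python3 -c "
from h import *
plan(.505,.2075,.14,124,4)
"
```

```text
now [0.4937 0.1734 0.21  ] phi 125.45 turn(tool) [-0.27 -0.19  1.45] shift(tool) [0.021  0.0293 0.0699]
[np.float64(-0.1), np.float64(-0.0), np.float64(0.4), np.float64(0.0052), np.float64(0.0073), np.float64(0.0175)]
[np.float64(-0.1), np.float64(-0.0), np.float64(0.4), np.float64(0.0053), np.float64(0.0073), np.float64(0.0175)]
[np.float64(-0.1), np.float64(-0.0), np.float64(0.4), np.float64(0.0054), np.float64(0.0072), np.float64(0.0175)]
[np.float64(-0.1), np.float64(-0.0), np.float64(0.4), np.float64(0.0054), np.float64(0.0072), np.float64(0.0175)]
```

Request:
send_rows(steps=[[0,0,2,0.005,0.006,0.008,-1],[0,0,1,0.006,0.008,0.012,-1],[0,0,0,0.004,0.007,0.014,-1],[0,0,0,0.002,0.004,0.014,-1],[0,0,0,0,0,0.01,-1],[0,0,0,0,0,0.006,-1],[0,0,0,0,0,0.002,-1],[0,0,0,0,0,0,-1],[0,0,0,0,0,0,-1],[0,0,0,0,0,0,-1]])

```text
time: 23.6
ee_pos: [0.5019, 0.2054, 0.1378]
eef_rot: [0.478, 0.878, -0.002, -0.004]
ft_force: [0.0, -0.3, -0.1]
width: 0.0871
```

```bash
python3 -c "
from h import *
snap('wrist','w10')
P,im=cloud('w10'); z=P[...,2]
a=P[(z>.064)&(z<.08)]; a=a[np.hypot(a[:,0]-.503,a[:,1]-.2074)<.05]
(c,(w,h),ang)=cv2.minAreaRect((a[:,:2]*1000).astype('float32')); print(len(a),c,w,h,ang, np.median(a[:,2]))
f=P[(z>.033)&(z<.042)]; f=f[np.hypot(f[:,0]-.503,f[:,1]-.2074)<.045]; print(cv2.minEnclosingCircle((f[:,:2]*1000).astype('float32')))
plan(.505,.2075,.0555,124,1)
"
```

```text
959 (504.2195129394531, 207.79620361328125) 11.767499923706055 45.59911346435547 33.57111740112305 0.06894620276874183
((504.6955871582031, 207.40028381347656), 35.01362991333008)
now [0.502  0.2054 0.1378] phi 122.89 turn(tool) [-0.44 -0.32 -1.11] shift(tool) [-0.0003  0.0043  0.0823]
[np.float64(-0.4), np.float64(-0.3), np.float64(-1.1), np.float64(-0.0003), np.float64(0.0043), np.float64(0.0823)]
```

View pics/w10.png

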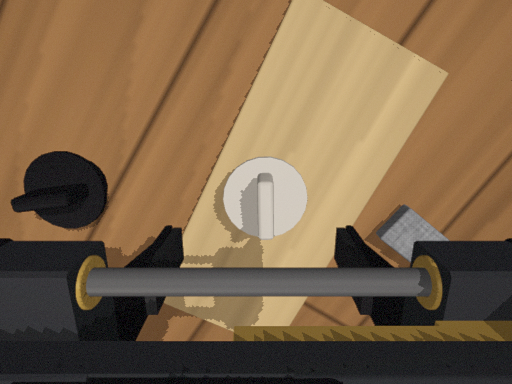

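The white lid is at (265,197) with its rib upright in the picture, so the jaws are square to it. The black decoy is at (65,190). Descending with the jaws half open.

Request:
send_rows(steps=[[-0.2,-0.1,-0.5,0,0.002,0.006,0],[-0.2,-0.1,-0.4,0,0.002,0.01,0],[0,0,0,0,0,0.012,0],[0,0,0,0,0,0.012,0],[0,0,0,0,0,0.01,0],[0,0,0,0,0,0.006,0],[0,0,0,0,0,0.002,0],[0,0,0,0,0,0,0],[0,0,0,0,0,0,0],[0,0,0,0,0,0,0]])

```text
time: 24.65
ee_pos: [0.5052, 0.2078, 0.0743]
eef_rot: [0.47, 0.882, 0.0, -0.001]
ft_force: [-0.0, -0.4, -0.4]
width: 0.0436
```

```bash
python3 -c "
from h import *
plan(.5045,.2075,.056,123.7,1)
"
```

```text
now [0.5052 0.2078 0.0743] phi 123.88 turn(tool) [-0.03 -0.11  0.18] shift(tool) [ 0.0001 -0.0008  0.0183]
[np.float64(-0.0), np.float64(-0.1), np.float64(0.2), np.float64(0.0001), np.float64(-0.0008), np.float64(0.0183)]
```

Request:
send_rows(steps=[[0,0,0,0,-0.001,0.005,0],[0,0,0,0,0,0.005,0],[0,0,0,0,0,0.004,0],[0,0,0,0,0,0.002,0],[0,0,0,0,0,0.001,0],[0,0,0,0,0,0,0],[0,0,0,0,0,0,0],[0,0,0,0,0,0,0],[0,0,0,0,0,0,0],[0,0,0,0,0,0,0]])

```text
time: 25.65
ee_pos: [0.505, 0.2074, 0.0567]
eef_rot: [0.47, 0.882, 0.001, -0.0]
ft_force: [0.2, -0.5, 0.0]
width: 0.0435
```

```bash
python3 -c "
from h import *
plan(.5045,.2075,.056,123.7,1); print(read_state()['ft_force'])
"
```

```text
now [0.505  0.2074 0.0567] phi 123.87 turn(tool) [ 0.06 -0.07  0.17] shift(tool) [ 0.0004 -0.0003  0.0007]
[np.float64(0.1), np.float64(-0.1), np.float64(0.2), np.float64(0.0004), np.float64(-0.0003), np.float64(0.0007)]
[ 0.17437044 -0.53061788  0.04256898]
```

Request:
send_rows(steps=[[0,0,0,0,0,0.001,0],[0,0,0,0,0,0,1],[0,0,0,0,0,0,1],[0,0,0,0,0,0,1],[0,0,0,0,0,0,1],[0,0,0,0,0,0,1],[0,0,0,0,0,0,1],[0,0,0,0,0,0,1],[0,0,0,0,0,0,1],[0,0,0,0,0,0,1]], force=50)

```text
time: 26.65
ee_pos: [0.5051, 0.2074, 0.0558]
eef_rot: [0.471, 0.882, 0.001, -0.0]
ft_force: [0.5, 0.1, -0.7]
width: 0.0112
```

Request:
send_rows(steps=[[0,0,0,0,0,-0.015,1],[0,0,0,0,0,-0.025,1],[0,0,0,0,0,-0.03,1],[0,0,0,0,0,-0.03,1],[0,0,0,0,0,-0.03,1],[0,0,0,0,0,-0.02,1],[0,0,0,0,0,-0.01,1],[0,0,5,0,0,0,1],[0,0,5,0,0,0,1],[0,0,5,0,0,0,1]])

```text
time: 27.65
ee_pos: [0.503, 0.2082, 0.2289]
eef_rot: [0.583, 0.812, 0.001, -0.0]
ft_force: [0.0, 0.4, -0.9]
width: 0.0119
```

```bash
python3 -c "
from h import *
print(read_state()['width']); plan(.5185,-.2132,.21,73,11)
"
```

```text
0.011886444989704323
now [0.503  0.2082 0.2289] phi 108.63 turn(tool) [ 0.05 -0.14 35.63] shift(tool) [-0.4043 -0.12    0.0179]
[np.float64(0.0), np.float64(-0.0), np.float64(3.2), np.float64(-0.0368), np.float64(-0.0109), np.float64(0.0016)]
[np.float64(0.0), np.float64(-0.0), np.float64(3.2), np.float64(-0.0373), np.float64(-0.0088), np.float64(0.0016)]
[np.float64(0.0), np.float64(-0.0), np.float64(3.2), np.float64(-0.0377), np.float64(-0.0067), np.float64(0.0016)]
[np.float64(0.0), np.float64(-0.0), np.float64(3.2), np.float64(-0.0381), np.float64(-0.0045), np.float64(0.0017)]
[np.float64(0.0), np.float64(-0.0), np.float64(3.2), np.float64(-0.0383), np.float64(-0.0024), np.float64(0.0017)]
[np.float64(0.0), np.float64(-0.0), np.float64(3.2), np.float64(-0.0383), np.float64(-0.0002), np.float64(0.0017)]
[np.float64(0.0), np.float64(-0.0), np.float64(3.2), np.float64(-0.0383), np.float64(0.0019), np.float64(0.0017)]
[np.float64(0.0), np.float64(-0.0), np.float64(3.2), np.float64(-0.0381), np.float64(0.0041), np.float64(0.0017)]
[np.float64(0.0), np.float64(-0.0), np.float64(3.2), np.float64(-0.0378), np.float64(0.0063), np.float64(0.0017)]
[np.float64(0.0), np.float64(-0.0), np.float64(3.2), np.float64(-0.0374), np.float64(0.0084), np.float64(0.0017)]
[np.float64(0.0), np.float64(-0.0), np.float64(3.2), np.float64(-0.0369), np.float64(0.0105), np.float64(0.0017)]
```

Request:
send_rows(steps=[[0,0,3.2,-0.036,-0.011,0,1],[0,0,3.2,-0.037,-0.009,0,1],[0,0,3.2,-0.038,-0.007,0,1],[0,0,3.2,-0.038,-0.005,0,1],[0,0,3.2,-0.038,-0.002,0,1],[0,0,3.2,-0.038,0,0,1],[0,0,3.2,-0.036,0.002,0,1],[0,0,3.2,-0.032,0.004,0,1],[0,0,3.2,-0.026,0.005,0,1],[0,0,3.2,-0.02,0.005,0,1]])

```text
time: 28.65
ee_pos: [0.512, -0.1431, 0.2278]
eef_rot: [0.789, 0.614, 0.001, -0.003]
ft_force: [0.3, 0.9, -1.2]
width: 0.0117
```

```bash
python3 -c "
from h import *
plan(.5185,-.2132,.19,73,1)
"
```

```text
now [ 0.512  -0.1431  0.2278] phi 75.76 turn(tool) [-0.21 -0.26  2.76] shift(tool) [-0.0665  0.0236  0.0374]
[np.float64(-0.2), np.float64(-0.3), np.float64(2.8), np.float64(-0.0665), np.float64(0.0236), np.float64(0.0374)]
```

Request:
send_rows(steps=[[0,0,1,-0.016,0.006,0.002,1],[0,0,0.5,-0.014,0.005,0.004,1],[0,0,0.3,-0.012,0.004,0.006,1],[0,0,0,-0.008,0.003,0.008,1],[0,0,0,-0.005,0.002,0.006,1],[0,0,0,-0.002,0.001,0.004,1],[0,0,0,0,0,0.002,1],[0,0,0,0,0,0,1],[0,0,0,0,0,0,1],[0,0,0,0,0,0,1]])

```text
time: 29.65
ee_pos: [0.5182, -0.2051, 0.1915]
eef_rot: [0.798, 0.602, 0.001, -0.004]
ft_force: [-0.3, -0.7, -0.9]
width: 0.0119
```

```bash
python3 -c "
from h import *
snap('wrist','w11'); snap('scene','s11'); crop('s11',130,90,270,250,4.5,'s11c')
P,im=cloud('w11'); z=P[...,2]; t=read_state()['ee_pos']
f=P[(abs(z-(t[2]-.018))<.006)]; f=f[np.hypot(f[:,0]-t[0],f[:,1]-t[1])<.045]; print(len(f),cv2.minEnclosingCircle((f[:,:2]*1000).astype('float32')),np.median(f[:,2]),np.linalg.lstsq(np.c_[f[:,:2],np.ones(len(f))],f[:,2],rcond=None)[0])
plan(.5185,-.2132,.19,73,1)
"
```

```text
4564 ((517.691650390625, -202.23342895507812), 34.594730377197266) 0.17319115600252438 [-0.01147414 -0.01806754  0.17580694]
now [ 0.5182 -0.2052  0.1916] phi 74.06 turn(tool) [-0.34 -0.39  1.06] shift(tool) [-0.0076  0.0025  0.0015]
[np.float64(-0.3), np.float64(-0.4), np.float64(1.1), np.float64(-0.0076), np.float64(0.0025), np.float64(0.0015)]
```

View pics/w11.png

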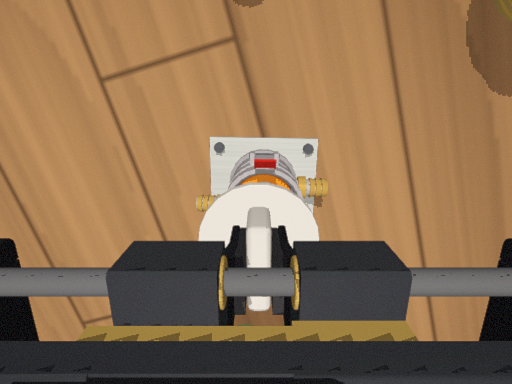

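View pics/s11c.png

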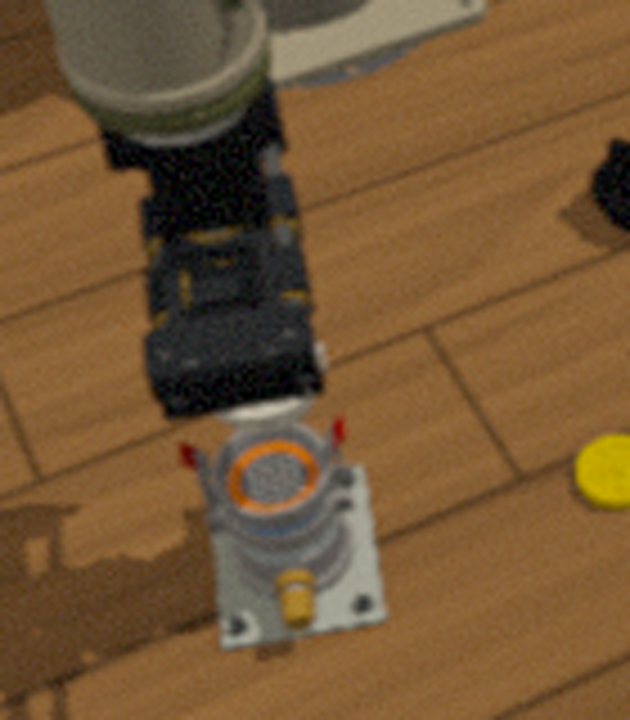

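```bash
python3 -c "
from h import *
from scipy.optimize import least_squares
P,im=cloud('w11'); z=P[...,2]; t=np.array([.5182,-.2052,.1916])
m=(abs(z-(t[2]-.018))<.004)&(np.hypot(P[...,0]-t[0],P[...,1]-t[1])<.045)
cs=cv2.findContours(m.astype('uint8'),0,1)[0]; c=max(cs,key=cv2.contourArea)[:,0]
c=c[(c[:,1]<236)]; p=np.array([world('w11',u,v,.1732) for u,v in c])
r=least_squares(lambda a:np.hypot(p[:,0]-a[0],p[:,1]-a[1])-.035,[.518,-.205],loss='soft_l1',f_scale=.0005); print(len(p),r.x,np.abs(r.fun).mean())
"
```

```text
271 [ 0.51669202 -0.20647756] 0.007704820989015515
```

```bash
python3 -c "
from h import *
from scipy.optimize import least_squares
im=load('w11')['im']; g=im.min(2).astype(int)
pts=[]
for a in np.arange(185,356,5):
    # ray from (259,240) outward in upper half: last bright pixel
    d=np.array([np.cos(np.radians(a)),np.sin(np.radians(a))])
    vals=[g[int(round(240+d[1]*r)),int(round(259+d[0]*r))] for r in range(35,75)]
    k=[i for i in range(1,len(vals)) if vals[i-1]>175 and vals[i]<=175]
    if k: pts.append((259+d[0]*(35+k[-1]-.5),240+d[1]*(35+k[-1]-.5)))
p=np.array([world('w11',u,v,.1732) for u,v in pts])
r=least_squares(lambda a:np.hypot(p[:,0]-a[0],p[:,1]-a[1])-.035,[.518,-.205],loss='soft_l1',f_scale=.0005); print(len(p),r.x,np.round(r.fun*1000,1))
"
```

```text
35 [ 0.51911147 -0.20205723] [ 0.1 -0.2 -0.5 -0.7 -0.8 -1.  -1.6 -1.7  2.7 -2.3 -2.9 -1.2  0.4  1.5
  2.6  3.7  4.2 -3.6 -3.6 -3.7  4.5  3.8  5.3  2.5  0.7  0.1  3.8 -3.4
 -0.6 -1.7 -2.8 -2.6 -2.5 -2.3 -2. ]
```

```bash
python3 -c "
from h import *
crop('w11',190,170,330,250,5.5,'w11c'); print(world('w11',258.5,240.5,.1732),world('w11',259,182,.1732),world('w11',199,237,.1732),world('w11',318,237,.1732))"
```

```text
[ 0.51747692 -0.20406715  0.1732    ] [ 0.52728428 -0.17085132  0.1732    ] [ 0.48536393 -0.1926778   0.1732    ] [ 0.55071791 -0.21123455  0.1732    ]
```

View pics/w11c.png

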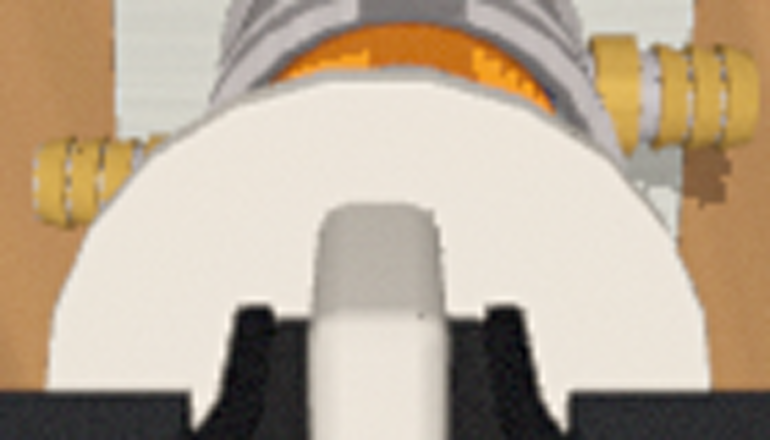

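The lid is held level and centred on the TCP to within about 1 mm. Moving over the mouth and lowering.

Request:
send_rows(steps=[[-0.1,-0.2,0.4,-0.003,0.001,0.002,1],[-0.1,-0.2,0.4,-0.003,0.001,0.005,1],[-0.1,0,0,-0.0015,0.0005,0.008,1],[0,0,0,0,0,0.008,1],[0,0,0,0,0,0.006,1],[0,0,0,0,0,0.004,1],[0,0,0,0,0,0.002,1],[0,0,0,0,0,0,1],[0,0,0,0,0,0,1],[0,0,0,0,0,0,1]])

```text
time: 30.75
ee_pos: [0.5183, -0.2136, 0.1531]
eef_rot: [0.803, 0.596, -0.0, -0.0]
ft_force: [0.2, -0.1, -1.3]
width: 0.0116
```

```bash
python3 -c "
from h import *
plan(.5187,-.2135,.135,73,1);print(read_state()['ft_force'])
"
```

```text
now [ 0.5183 -0.2136  0.1531] phi 73.19 turn(tool) [-0.04  0.04  0.19] shift(tool) [0.0003 0.0004 0.0181]
[np.float64(-0.0), np.float64(0.0), np.float64(0.2), np.float64(0.0003), np.float64(0.0004), np.float64(0.0181)]
[ 0.17690197 -0.08246316 -1.34526767]
```

Request:
send_rows(steps=[[0,0,0,0,0,0.004,1],[0,0,0,0,0,0.006,1],[0,0,0,0,0,0.005,1],[0,0,0,0,0,0.003,1],[0,0,0,0,0,0.001,1],[0,0,0,0,0,0,1],[0,0,0,0,0,0,1],[0,0,0,0,0,0,1],[0,0,0,0,0,0,1],[0,0,0,0,0,0,1]])

```text
time: 31.75
ee_pos: [0.5187, -0.2137, 0.1331]
eef_rot: [0.803, 0.596, -0.0, 0.0]
ft_force: [0.5, -0.2, -0.4]
width: 0.0115
```

```bash
python3 -c "
from h import *
plan(.5187,-.2135,.1175,73,1);print(read_state()['ft_force'])
snap('wrist','w12'); snap('scene','s12'); crop('s12',130,110,270,250,5,'s12c')
"
```

```text
now [ 0.5187 -0.2137  0.1331] phi 73.2 turn(tool) [0.03 0.04 0.2 ] shift(tool) [ 0.0002 -0.0001  0.0156]
[np.float64(0.0), np.float64(0.0), np.float64(0.2), np.float64(0.0002), np.float64(-0.0001), np.float64(0.0156)]
[ 0.54742232 -0.24246212 -0.40170771]
```

View pics/w12.png

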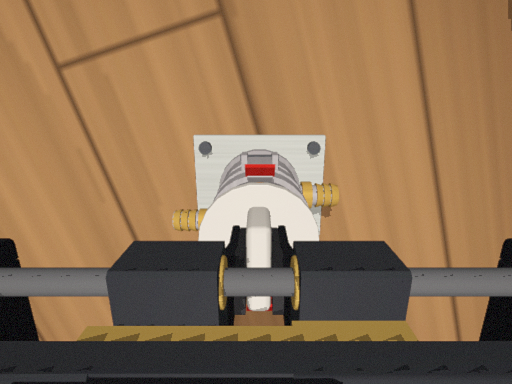

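View pics/s12c.png

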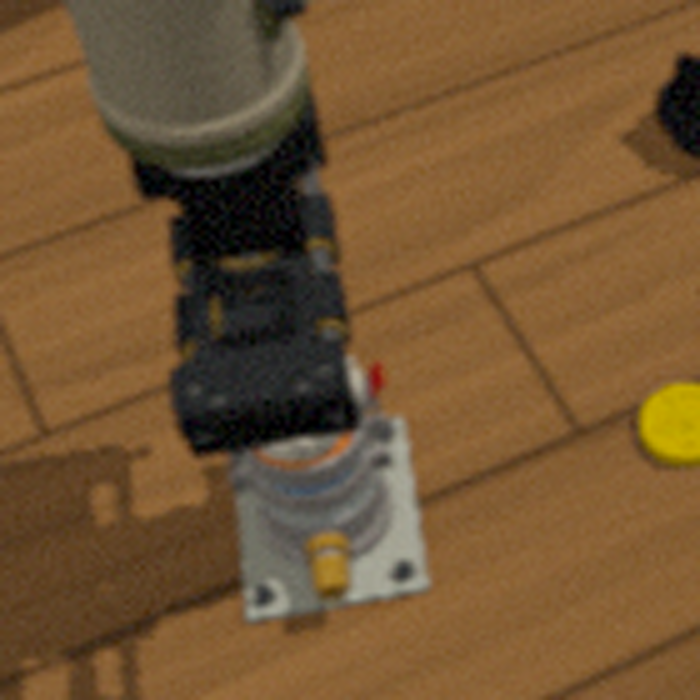

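The lid is centred over the mouth, with the red tabs behind and in front of it. Pressing down in small steps.

Request:
send_rows(steps=[[0,0,0,0,0,0.002,1],[0,0,0,0,0,0.002,1],[0,0,0,0,0,0.002,1],[0,0,0,0,0,0.002,1],[0,0,0,0,0,0.002,1],[0,0,0,0,0,0.002,1],[0,0,0,0,0,0.002,1],[0,0,0,0,0,0.001,1],[0,0,0,0,0,0,1],[0,0,0,0,0,0,1]])

```text
time: 32.85
ee_pos: [0.5205, -0.2138, 0.1196]
eef_rot: [0.803, 0.596, 0.001, 0.002]
ft_force: [-0.0, 0.8, 5.5]
width: 0.0117
```

```bash
python3 -c "
from h import *
plan(.5187,-.2135,.1165,73,1);print(read_state()['ft_force'])
"
```

```text
now [ 0.5205 -0.2138  0.1196] phi 73.21 turn(tool) [0.27 0.07 0.21] shift(tool) [-0.0002 -0.0018  0.0031]
[np.float64(0.3), np.float64(0.1), np.float64(0.2), np.float64(-0.0002), np.float64(-0.0018), np.float64(0.0031)]
[-0.00990204  0.76167119  5.48684942]
```

Request:
send_rows(steps=[[0.1,0,0,0,-0.001,0.003,1],[0.1,0,0,0,-0.0005,0.003,1],[0,0,0,0,0,0.003,1],[0,0,0,0,0,0.003,1],[0,0,0,0,0,0.003,1],[0,0,0,0,0,0.003,1],[0,0,0,0,0,0.003,1],[0,0,0,0,0,0.003,1],[0,0,0,0,0,0.003,1],[0,0,0,0,0,0.003,1]])

```text
time: 33.85
ee_pos: [0.5206, -0.2138, 0.1154]
eef_rot: [0.803, 0.596, -0.003, 0.006]
ft_force: [-15.8, 5.5, 35.1]
width: 0.0119
```

```bash
python3 -c "
from h import *
plan(.5187,-.2135,.1165,73,1);print(read_state()['ft_force'])
snap('wrist','w13'); crop('w13',180,130,340,250,5,'w13c')
"
```

```text
now [ 0.5206 -0.2138  0.1154] phi 73.11 turn(tool) [0.36 0.66 0.11] shift(tool) [-0.0003 -0.0019 -0.0011]
[np.float64(0.4), np.float64(0.7), np.float64(0.1), np.float64(-0.0003), np.float64(-0.0019), np.float64(-0.0011)]
[-15.79115542   5.50295551  35.08217581]
```

View pics/w13c.png

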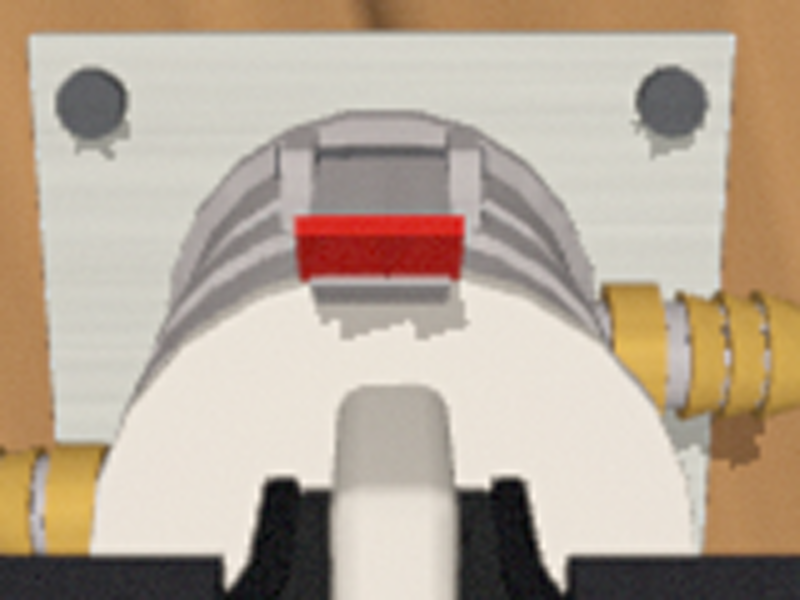

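The +y catch is clearly over the flange and the lid has bottomed (35 N). Easing off before letting go.

Request:
send_rows(steps=[[0,0,0,0,-0.001,-0.001,1],[0,0,0,0,-0.001,-0.001,1],[0,0,0,0,0,0,1],[0,0,0,0,0,0,1],[0,0,0,0,0,0,1],[0,0,0,0,0,0,1],[0,0,0,0,0,0,1],[0,0,0,0,0,0,1],[0,0,0,0,0,0,1],[0,0,0,0,0,0,1]])

```text
time: 34.9
ee_pos: [0.5202, -0.2135, 0.1182]
eef_rot: [0.803, 0.595, -0.001, 0.008]
ft_force: [0.9, -0.4, 2.8]
width: 0.0117
```

```bash
python3 -c "
from h import *
plan(.5187,-.2135,.1175,73,1);print(read_state()['ft_force'])
"
```

```text
now [ 0.5202 -0.2135  0.1182] phi 73.09 turn(tool) [0.6  0.64 0.09] shift(tool) [-0.0005 -0.0014  0.0007]
[np.float64(0.6), np.float64(0.6), np.float64(0.1), np.float64(-0.0005), np.float64(-0.0014), np.float64(0.0007)]
[ 0.92555601 -0.36620398  2.81839486]
```

Request:
send_rows(steps=[[0,0,0,0,0,0,0],[0,0,0,0,0,0,0],[0,0,0,0,0,0,0],[0,0,0,0,0,0,0],[0,0,0,0,0,-0.005,0],[0,0,0,0,0,-0.015,0],[0,0,0,0,0,-0.025,0],[0,0,0,0,0,-0.03,0],[0,0,0,0,0,-0.02,0],[0,0,0,0,0,-0.005,0]])

```text
time: 35.9
ee_pos: [0.5174, -0.2115, 0.2234]
eef_rot: [0.803, 0.596, -0.003, 0.005]
ft_force: [0.0, 0.7, 0.2]
width: 0.044
```

```bash
python3 -c "
from h import *
s=read_state(); print(s['ee_pos'],s['width'],s['ft_force'])
snap('wrist','w14'); crop('w14',150,100,370,300,3.4,'w14c')
P,im=cloud('w14'); z=P[...,2]
for lo,hi in [(.094,.108),(.125,.145)]:
    f=P[(z>lo)&(z<hi)&(np.hypot(P[...,0]-.5185,P[...,1]+.213)<.038)]; q=f[:,2]; print(len(f),cv2.minAreaRect((f[:,:2]*1000).astype('float32')),np.median(q),np.linalg.lstsq(np.c_[f[:,:2]-[.5185,-.213],np.ones(len(f))],q,rcond=None)[0])
"
```

```text
[ 0.51735284 -0.21145923  0.22340442] 0.04398549086520504 [0.01384962 0.65721372 0.22677178]
3712 ((519.286376953125, -213.79661560058594), (69.43525695800781, 68.93024444580078), 15.098793983459473) 0.09995359327246203 [ 0.0001492  -0.00756458  0.10009937]
807 ((519.3928833007812, -213.29940795898438), (45.207481384277344, 11.58495044708252), 73.23081970214844) 0.13160098245773702 [ 0.01328969 -0.02002981  0.13137068]
```

View pics/w14c.png

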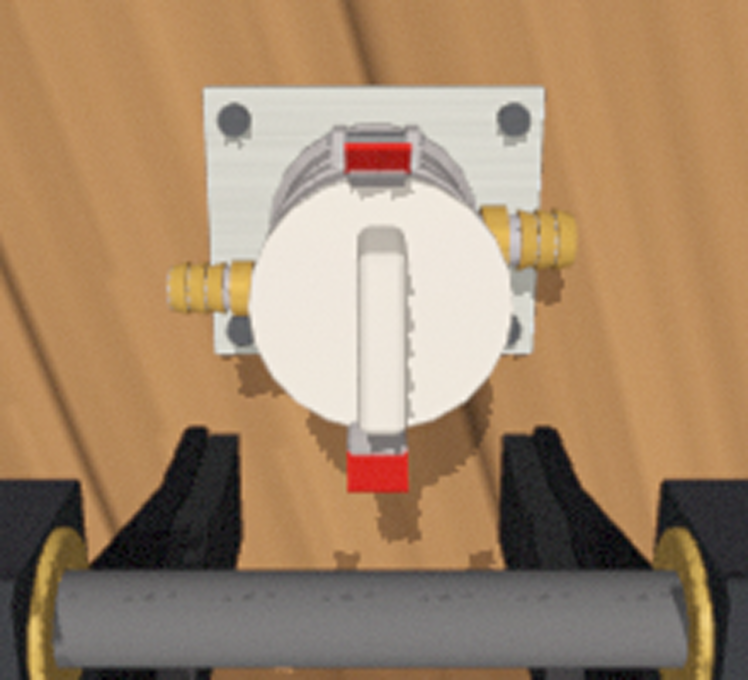

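The lid is level: its flange is at z=0.100, 8 mm above the rim, and it is centred to about 1 mm. Both red tabs, at (378,157) and (378,473), are as far apart as when shut (93 px measured, 93 px predicted). The gripper is clear, so I'm handing in.

```bash
python3 -c "
from h import *
print(close_job(),read_state()['time'])"
```

```text
the job is handed in; nothing more can be done
the job is handed in; nothing more can be done
```

The strainer is back together, and I handed the job in at about 36 s of the 66 s allowed. I set the fine (blue) screen and then the coarse (orange) one down at the tube's mouth. I then pressed the white lid down, to a peak of about 35 N downward with about 16 N sideways, until it bottomed, and let go.

**Last checks:**
- **Lid:** its flange top is 8 mm above the rim, level to about 0.01 rad and centred to about 1 mm.
- **Catches:** the red tabs are as far apart as when shut (93 px measured, 93 px predicted), and the force on the arm fell to about 3 N before I opened the jaws. I inferred the -y catch from the tab spacing, because I did not see its nose directly.
- **Screens:** the fine one measured flat (top at z≈0.072). The coarse one looked flat and concentric (rim at z≈0.0805). Its plane fit came out unusable because open-mesh depth readings spoiled it, so flatness there rests on the picture and the rim height.
- **Bystanders:** I never moved near the vase, the jar or the brush, but I took no final picture of them.

Two things went off plan. The descent to the fine screen drifted sideways by about 17 mm and was corrected above the screen before gripping. Two of my fits of the lid's edge in the gripper disagreed, so I used a pixel reading instead.

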